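# Load the burnishing station

## Task

Load the burnishing station: snap every silver tube lying on the bench into the carrier, each in its own pair of spring clips, pressed fully home and about centred in the pair, pour all the steel shot from the beaker into the copper hopper bowl and stand the beaker back upright on the bench. Only when all that is done, push the start lever all the way over to its other side. Leave the other things on the bench where they are.

Things in the scene. Friction and masses are not known exactly. Their poses are not given: they have to be found in the camera images.
- tube0_mid (a point): Silver tube (one of up to four alike; may be absent), a plain smooth metallic cylinder 22 mm in diameter and 100 mm long, about 80 g, lying on the bench at the start and free to roll. The point is its centre (11 mm above the bench when lying there); its x axis runs along the tube.
- tube1_mid (a point): Silver tube (one of up to four alike; may be absent), a plain smooth metallic cylinder 22 mm in diameter and 100 mm long, about 80 g, lying on the bench at the start and free to roll. The point is its centre (11 mm above the bench when lying there); its x axis runs along the tube.
- tube2_mid (a point): Silver tube (one of up to four alike; may be absent), a plain smooth metallic cylinder 22 mm in diameter and 100 mm long, about 80 g, lying on the bench at the start and free to roll. The point is its centre (11 mm above the bench when lying there); its x axis runs along the tube.
- tube3_mid (a point): Silver tube (one of up to four alike; may be absent), a plain smooth metallic cylinder 22 mm in diameter and 100 mm long, about 80 g, lying on the bench at the start and free to roll. The point is its centre (11 mm above the bench when lying there); its x axis runs along the tube.
- clip0 (a point): Seat 0 of four alike on the carrier: centre of a fully seated tube, 45 mm above the bench; x along the seated tube, z up; seats 0 to 3 follow each other 58 mm apart along +y. Seat = a pair of C-shaped copper spring clips, open at the top, 32 mm either side of the point along x, each 10 mm long on a wooden block 12 mm long. Any tube fits any seat.
- clip1 (a point): Seat 1 of four alike on the carrier: centre of a fully seated tube, 45 mm above the bench; x along the seated tube, z up; seats 0 to 3 follow each other 58 mm apart along +y. Each clip's lips are 16.4 mm apart and top out 14 mm above the point; they spring apart to let the 22 mm tube through from above, then close over it. A pair takes roughly 10 to 20 N of downward push.
- clip2 (a point): Seat 2 of four alike on the carrier: centre of a fully seated tube, 45 mm above the bench; x along the seated tube, z up; seats 0 to 3 follow each other 58 mm apart along +y. Between the two clips of a pair the space is clear for 52 mm along x, down to the base plate 33 mm below the point, but for a thin strip 12 mm below the point that links the two jaws on each side.
- clip3 (a point): Seat 3 of four alike on the carrier: centre of a fully seated tube, 45 mm above the bench; x along the seated tube, z up; seats 0 to 3 follow each other 58 mm apart along +y. The carrier's dark base plate, 112 mm along x and 250 mm along y, is fixed to the bench. A seated tube knocked endways slides along in its clips and can be slid back.
- beaker_mid (a point): Loose round metal beaker, open at the top, 75 mm tall, outside diameter 54 mm at the foot, 59 mm half-way up and 64 mm at the rim, wall 3 mm, 160 g, holding six steel shot. The point is on its axis, half-way up (37.5 mm above the bench); z points out of the mouth.
- shot0_center (a point): Steel shot ball, 15 mm in diameter, 13 g, in the beaker at the start. The point is its centre.
- shot1_center (a point): Steel shot ball, 15 mm in diameter, 13 g, in the beaker at the start. The point is its centre.
- shot2_center (a point): Steel shot ball, 15 mm in diameter, 13 g, in the beaker at the start. The point is its centre.
- shot3_center (a point): Steel shot ball, 15 mm in diameter, 13 g, in the beaker at the start. The point is its centre.
- shot4_center (a point): Steel shot ball, 15 mm in diameter, 13 g, in the beaker at the start. The point is its centre.
- shot5_center (a point): Steel shot ball, 15 mm in diameter, 13 g, in the beaker at the start. The point is its centre.
- hopper_mouth (a point): Shot hopper: open copper bowl fixed to the bench on a 120 mm square plate. The point is the centre of its mouth, 55 mm above the bench; rim 136 mm across outside and 128 mm inside, tapering to a flat floor 92 mm across, 13 mm above the bench.
- lever (a joint): Start lever angle: 0 leaning fully to -x of its base (off), 1.0 leaning fully to +x (on). Turns about a level axis along y of the base, 22 mm above the bench; about 0.06 N m of friction; it stays where it is left.
- lever_tip (a point): Centre of the black ball (26 mm across) at the end of the start lever, 80 mm from its pivot (about 92 mm above the bench when fully over to either side, 102 mm when upright). The stick is 10 mm thick.
- lever_base: Grey housing of the start lever, 70 x 50 x 25 mm, fixed to the bench; origin at the centre of its underside; x is the direction in which the lever is pushed to switch on.
- bench_block: Dark steel bench block 75 x 60 x 30 mm, loose bystander. Origin at its underside or middle.
- saucer: White saucer 100 mm across, 16 mm high, loose bystander. Origin at its underside or middle.
- caliper: Caliper, 150 mm long and about 10 mm thick, lying flat, loose bystander. Origin at its underside or middle.
- cup_raised: Closed-topped, bulging silver cup form 74 mm across and 70 mm high, loose bystander (not the beaker: it holds no shot). Origin at its underside or middle.
Mind the look-alikes: they are no part of the job. What is shaped like the part that bears beaker_mid but blue or turquoise is not meant.

How it is judged:
On the way, in this order (a step that is already met when the one before it is completed fails the run):
1. every tube is snapped home in a pair of clips, all the shot is in the hopper and the beaker stands upright on the bench (((distance between tube0_mid and clip0 below 0.0125 m and z of tube0_mid in the frame of clip0 between -0.003 and 0.003 m and angle between the x axis of tube0_mid and the x axis of clip0, either way round below 0.09 rad) or (distance between tube0_mid and clip1 below 0.0125 m and z of tube0_mid in the frame of clip1 between -0.003 and 0.003 m and angle between the x axis of tube0_mid and the x axis of clip1, either way round below 0.09 rad) or (distance between tube0_mid and clip2 below 0.0125 m and z of tube0_mid in the frame of clip2 between -0.003 and 0.003 m and angle between the x axis of tube0_mid and the x axis of clip2, either way round below 0.09 rad) or (distance between tube0_mid and clip3 below 0.0125 m and z of tube0_mid in the frame of clip3 between -0.003 and 0.003 m and angle between the x axis of tube0_mid and the x axis of clip3, either way round below 0.09 rad)) and ((distance between tube1_mid and clip0 below 0.0125 m and z of tube1_mid in the frame of clip0 between -0.003 and 0.003 m and angle between the x axis of tube1_mid and the x axis of clip0, either way round below 0.09 rad) or (distance between tube1_mid and clip1 below 0.0125 m and z of tube1_mid in the frame of clip1 between -0.003 and 0.003 m and angle between the x axis of tube1_mid and the x axis of clip1, either way round below 0.09 rad) or (distance between tube1_mid and clip2 below 0.0125 m and z of tube1_mid in the frame of clip2 between -0.003 and 0.003 m and angle between the x axis of tube1_mid and the x axis of clip2, either way round below 0.09 rad) or (distance between tube1_mid and clip3 below 0.0125 m and z of tube1_mid in the frame of clip3 between -0.003 and 0.003 m and angle between the x axis of tube1_mid and the x axis of clip3, either way round below 0.09 rad)) and ((distance between tube2_mid and clip0 below 0.0125 m and z of tube2_mid in the frame of clip0 between -0.003 and 0.003 m and angle between the x axis of tube2_mid and the x axis of clip0, either way round below 0.09 rad) or (distance between tube2_mid and clip1 below 0.0125 m and z of tube2_mid in the frame of clip1 between -0.003 and 0.003 m and angle between the x axis of tube2_mid and the x axis of clip1, either way round below 0.09 rad) or (distance between tube2_mid and clip2 below 0.0125 m and z of tube2_mid in the frame of clip2 between -0.003 and 0.003 m and angle between the x axis of tube2_mid and the x axis of clip2, either way round below 0.09 rad) or (distance between tube2_mid and clip3 below 0.0125 m and z of tube2_mid in the frame of clip3 between -0.003 and 0.003 m and angle between the x axis of tube2_mid and the x axis of clip3, either way round below 0.09 rad)) and ((distance between tube3_mid and clip0 below 0.0125 m and z of tube3_mid in the frame of clip0 between -0.003 and 0.003 m and angle between the x axis of tube3_mid and the x axis of clip0, either way round below 0.09 rad) or (distance between tube3_mid and clip1 below 0.0125 m and z of tube3_mid in the frame of clip1 between -0.003 and 0.003 m and angle between the x axis of tube3_mid and the x axis of clip1, either way round below 0.09 rad) or (distance between tube3_mid and clip2 below 0.0125 m and z of tube3_mid in the frame of clip2 between -0.003 and 0.003 m and angle between the x axis of tube3_mid and the x axis of clip2, either way round below 0.09 rad) or (distance between tube3_mid and clip3 below 0.0125 m and z of tube3_mid in the frame of clip3 between -0.003 and 0.003 m and angle between the x axis of tube3_mid and the x axis of clip3, either way round below 0.09 rad)) and horizontal distance between each of shot0_center, shot1_center, shot2_center, shot3_center, shot4_center, shot5_center and hopper_mouth below 0.062 m and height (world z) of each of shot0_center, shot1_center, shot2_center, shot3_center, shot4_center, shot5_center below 0.055 m and angle between beaker_mid's own z axis and vertical below 0.12 rad and height (world z) of beaker_mid below 0.043 m), for 0.3 s.
2. the start lever is pushed over to on (value of joint lever above 0.85 rad), for 0.2 s.
At the end, for the whole second after the job is handed in: Each tube present is fully down in a clip pair (3 mm in height, 12.5 mm from the seat centre, 5 degrees in axis); all shot lie in the hopper, below its rim, within 62 mm of its axis; the beaker stands upright on the bench; the lever is past 0.85 rad (all of step 1 and value of joint lever above 0.85 rad); the robot touches nothing.
It fails at once if bench_block is pushed more than 40 mm from its place (distance of bench_block from where it was at the start of the episode above 0.04 m).
It fails at once if saucer is pushed more than 40 mm from its place (distance of saucer from where it was at the start of the episode above 0.04 m).
It fails at once if caliper is pushed more than 40 mm from its place (distance of caliper from where it was at the start of the episode above 0.04 m).
It fails at once if cup_raised is pushed more than 40 mm from its place (distance of cup_raised from where it was at the start of the episode above 0.04 m).
Of tube0, tube1, tube2, tube3 only 3 to 4 are there at a start; the rules pass over those that are not, and their reading is None.
At some moment in a run one of tube0, tube1, tube2, tube3 may be knocked a few centimetres aside while the robot is not near it.
It also fails if it takes over 208 s, if anything falls off the work surface, if the arm or the gripper's body presses on something with over 40 N, if the wrist force passes 120 N, or if a joint passes its speed limit or range.

## Robot

A 6-joint arm with a two-finger parallel gripper is mounted at the origin on the work surface. World frame = base frame: x ahead of the robot, y to its left, z up, the work surface at z = 0. Lengths are in m, angles in rad, forces in N, time in s.
With the tool pointing down it reaches from about 0.4 to 0.825 m from the base axis. Payload 7 kg.
Tool frame: the origin (TCP) lies at the centre of the arm's flange, where the gripper is bolted on; the fingertips stand 178 mm ahead of it and the grasp point (between the pads) lies 159 mm ahead of it (arm.tip_reach is the distance from the TCP to the fingertips, in m); z points along the fingers, y is the direction in which the jaws open and shut (so a half turn about z gives the same grasp; the last joint's range is limited). The gripper opens to 88 mm and grips with 3 to 60 N. Pads are 19 mm wide; open, the fingers measure 130 mm over their backs; the gripper's body (78 mm by 193 mm) begins 47 mm behind the grasp point.
Start: joints at [-1.046, 0.359, 0.012, 0, -1.224, -0.288], TCP at [0.158, -0.656, 0.405] pointing down, gripper open.
Joint ranges: [-3.07, 3.07], [-1.43, 2.12], [-1.02, 1.25], [-3.03, 1.67], [-3.05, -0], [-3.03, 3.03]. Speed limits (rad/s): [2.39, 2.39, 3.01, 3.14, 3.14, 3.14].

## Interface

Orientations are given as [roll, pitch, yaw] about the fixed x, y, z axes, in that order (R = Rz(yaw) Ry(pitch) Rx(roll)).
In Python, from station import arm gives the robot as it stands.
- The arm moves only by the shell command python3 -m inch 'ROWS' [OPENING] [FORCE]. ROWS is JSON, a list that holds one entry, the list of rows, each a list of 6 numbers: the shift along the world's x, y, z in units of 200 mm (1.0 is 200 mm), then the turn, a rotation vector about the world's x, y, z in units of 180 degrees (1.0 is 180 degrees). A call has 1 to 8 rows; each row is the pose to reach, as a shift and turn from the pose commanded when the call began, turning the shorter way round; what a row does not reach only later rows make up. A row lasts 1/8 s, in which the tool goes at most 62.5 mm and 10.7 degrees, less where a joint would pass 70% of its speed; a pose out of reach is approached as far as the arm can. A call with a number of a shift or a turn outside -1 to 1 is refused whole. A call with a gripper value outside its range is refused whole. OPENING is the finger opening in mm, from 0 to 87.6, set as the call begins (- or left out, the last holds). The fingers move at their own pace and stop on an object; FORCE is the grip in N (left out, the last holds). Time passes only in rows, so rows that repeat a pose let the fingers close. It gives the time, the measured TCP pose, the force and the opening at its end, in the units of the state.
- arm.get_state(): the state, without advancing time (a new reading comes with each control period).
- arm.grab_frame(name): name is "scene" or "side" or "wrist"; returns the picture (480x640x3 uint8, blue, green, red); there is no depth.
- arm.camera_params(name): a dict with "vertical_fov" (degrees; the focal length in pixels is half the picture's height over the tangent of half this angle, whatever the lens; pixels are square), "cx", "cy" (the principal point, pixels), "k1" (the pictures are not rectified: a ray, as slopes to the right and down, at radius r is drawn at 1 + k1 r^2 times it, then the intrinsics apply), "pose" (4x4, takes a point from camera to world coordinates). Camera axes: x right, y down, z forward; pixel columns grow to the right and rows downward; lengths in m; the calibration is good to about 2 mm. A picture is of the moment at which its call begins: read the wrist's pose just before it. camera_params takes no time and is no camera call; for the wrist camera it gives the pose at the moment of the call.
- arm.job_done(): hands the job in, once; it reports no verdict.
Trained networks look in the newest picture that a camera, given by its name, has taken for a name from the list of things; names that differ only in an ending like _2 or _b are one class to them, and where a whole thing is asked for, a point or a joint stands for the part that bears it (a point fixed in the world has none). Each returns a list of dicts, best first, with "score" (0 to 1); they miss things now and then, are a little off and sometimes report something else, mostly with a low value. They report only what shows in the picture. A call takes as long as a camera call. They do not tell look-alikes from the thing itself.
- arm.search_frame(target, camera): "box" ([left, top, right, bottom] in pixels, round what is visible of it).
- arm.regions_of(target, camera): "region" (480x640 bool, what is visible of it) and "box" ([left, top, right, bottom] in pixels, round what is visible of it).
The state is a dict: "t": time; "q": joint angles; "qd": joint speeds; "joint_efforts": joint torques, N m; "eef_pos": TCP position; "ee_rot": TCP orientation; "force": force on the tool from outside, world axes, zero at the start; "moment": the same for the moment, N m; "width": finger opening in m.
Only numpy, scipy, OpenCV 4.12 (cv2) and the standard library are available. Lean on these libraries where they do the work, as an engineer would, in place of code of your own. Each camera call takes 0.05 s, during which the arm holds its last target.

## Working session

There is one attempt and no reset: what is moved stays moved. The work goes in short steps, Python scripts to look and compute and a shell command to move; the robot and the scene stay as the last step left them, time stands still between calls to the robot, and variables do not carry over. Pictures are saved under pics/ and viewed, and the job is handed in when it is done.

```bash
ls -la; mkdir -p pics
cat > h.py <<'E'
import numpy as np, cv2
from station import arm
from scipy.spatial.transform import Rotation as R
def snap(name,fn=None):
    p=arm.camera_params(name); im=arm.grab_frame(name)
    if fn: cv2.imwrite('pics/'+fn+'.png',im)
    return p,im
def ray(p,u,v):
    f=240/np.tan(np.radians(p['vertical_fov'])/2)
    xd=np.array([(u-p['cx'])/f,(v-p['cy'])/f]); x=xd.copy()
    for _ in range(30): x=xd/(1+p['k1']*(x@x))
    T=np.array(p['pose']); d=T[:3,:3]@np.array([x[0],x[1],1]); return T[:3,3],d
def px2w(p,u,v,z):
    o,d=ray(p,u,v); return o+d*(z-o[2])/d[2]
def w2px(p,P):
    f=240/np.tan(np.radians(p['vertical_fov'])/2)
    T=np.array(p['pose']); c=T[:3,:3].T@(np.array(P)-T[:3,3]); x=c[:2]/c[2]
    x=x*(1+p['k1']*(x@x)); return x*f+np.array([p['cx'],p['cy']])
E
python3 - <<'E'
from h import *
np.set_printoptions(precision=4,suppress=True)
print(arm.get_state())
for n in ['scene','side','wrist']:
    p,im=snap(n,n+'0'); print(n,p['vertical_fov'],p['k1'],np.array(p['pose']))
E
```

```text
total 12
drwxr-xr-x  3 agent agent 4096 Dec  6 05:58 .
drwxr-xr-x 23 root  root  4096 Dec  6 05:58 ..
drwxr-xr-x  2 agent agent 4096 Dec  6 05:58 pics
{'t': 0.0, 'q': array([-1.0459,  0.3594,  0.0111, -0.0003, -1.2241, -0.2881]), 'qd': array([-0.0006,  0.0002,  0.0007,  0.0002,  0.0003, -0.0015]), 'joint_efforts': array([ -0.0001, -58.2723,  29.3048,   6.997 ,   0.0069,  -0.0002]), 'eef_pos': array([ 0.1583, -0.656 ,  0.4037]), 'ee_rot': array([ 3.1399, -0.0002, -2.9049]), 'force': array([ 0.7056, -0.0604,  0.3099]), 'moment': array([-0.0122, -0.0165,  0.0825]), 'width': 0.08777551670642458}
scene 47.45936811836896 -0.15735530712058132 [[-0.5311  0.5621 -0.634   1.4251]
 [ 0.847   0.3705 -0.3811  0.4971]
 [ 0.0207 -0.7394 -0.6729  0.998 ]
 [ 0.      0.      0.      1.    ]]
side 44.43228128252985 -0.16384402950513885 [[-0.9877 -0.0735  0.1378  0.3836]
 [-0.1545  0.5878 -0.7941  0.9902]
 [-0.0227 -0.8057 -0.5919  0.8153]
 [ 0.      0.      0.      1.    ]]
wrist 69.4871191782668 -0.013636446245812044 [[-0.2349  0.9357  0.2632  0.0872]
 [ 0.972   0.2256  0.0655 -0.6734]
 [ 0.002   0.2712 -0.9625  0.3847]
 [ 0.      0.      0.      1.    ]]
```

View pics/scene0.png

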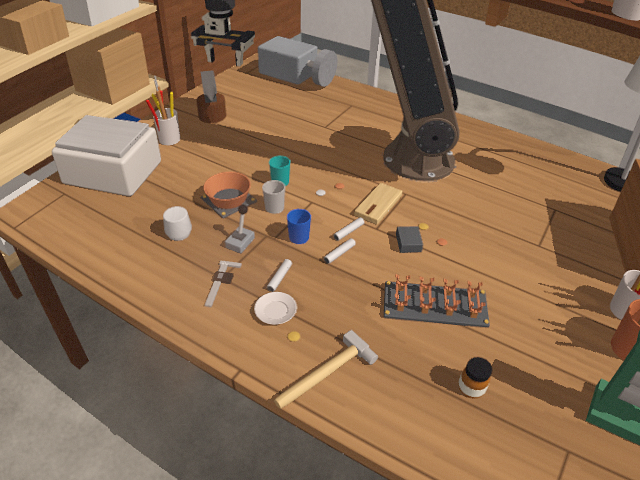

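View pics/side0.png

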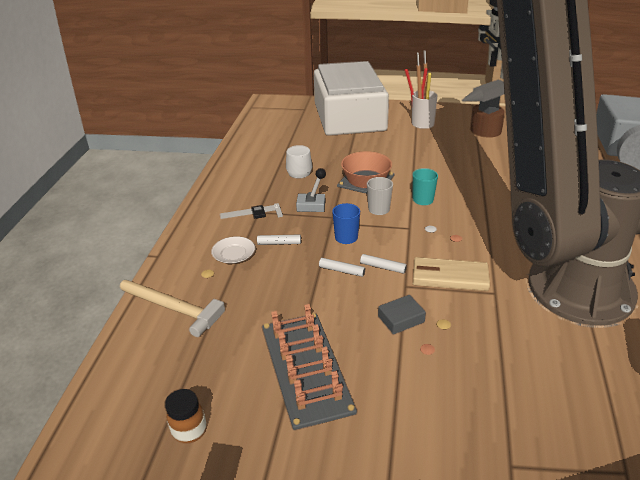

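View pics/wrist0.png

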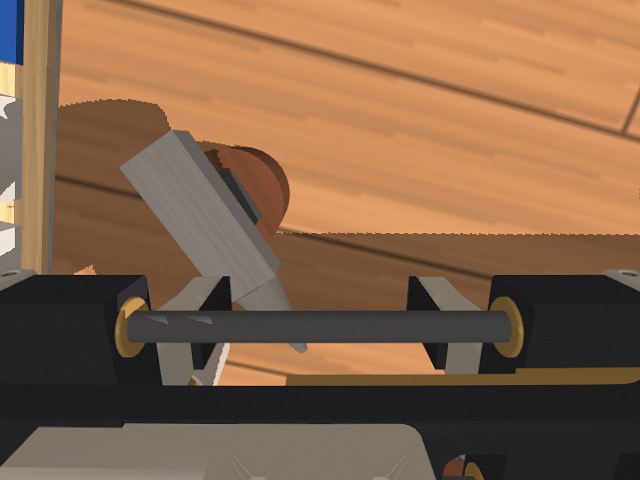

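Run:
```python
from h import *
np.set_printoptions(precision=4,suppress=True)
for n in ['scene','side']:
    p,im=snap(n)
    for tgt,z in [('tube0_mid',.011),('beaker_mid',.0375),('hopper_mouth',.055),('lever_base',.012),('lever_tip',.092),('bench_block',.015),('saucer',.01),('caliper',.005),('cup_raised',.035),('clip0',.045)]:
        try: r=arm.regions_of(tgt,n)
        except Exception as e: print(n,tgt,e); continue
        for d in r[:5]:
            b=np.array(d['box']); m=d['region']; ys,xs=np.nonzero(m)
            if len(xs)==0: continue
            w=px2w(p,xs.mean(),ys.mean(),z)
            print(n,tgt,round(d['score'],2),b.round(),w[:2])
    s=3 
    x0,y0,x1,y1=(150,140,510,340) if n=='scene' else (200,130,500,440)
    c=im[y0:y1,x0:x1]; k=min(800/c.shape[1],600/c.shape[0]); cv2.imwrite('pics/%s_z0.png'%n,cv2.resize(c,None,fx=k,fy=k,interpolation=cv2.INTER_CUBIC)); print(k)
print(arm.get_state()['t'])
```

```text
scene beaker_mid 0.79 [270. 155. 289. 184.] [ 0.3357 -0.3133]
scene beaker_mid 0.75 [286. 205. 308. 245.] [ 0.5195 -0.1209]
scene beaker_mid 0.7 [266. 181. 282. 211.] [ 0.4521 -0.2504]
scene hopper_mouth 0.83 [200. 172. 256. 219.] [ 0.5307 -0.3542]
scene hopper_mouth 0.16 [324. 238. 354. 265.] [0.559  0.0274]
scene lever_base 0.88 [224. 207. 253. 251.] [ 0.6155 -0.2467]
scene lever_base 0.52 [267. 261. 293. 291.] [ 0.6775 -0.074 ]
scene lever_tip 0.56 [242. 207. 246. 233.] [ 0.6158 -0.2311]
scene bench_block 0.64 [395. 223. 421. 254.] [0.3784 0.141 ]
scene bench_block 0.26 [202. 171. 256. 217.] [ 0.4913 -0.3915]
scene saucer 0.56 [251. 293. 295. 325.] [ 0.7668 -0.0209]
scene caliper 0.62 [208. 262. 244. 308.] [ 0.7645 -0.1889]
scene cup_raised 0.72 [164. 205. 189. 242.] [ 0.6892 -0.4041]
scene cup_raised 0.72 [206. 261. 243. 305.] [ 0.7853 -0.1681]
scene cup_raised 0.71 [326. 238. 355. 264.] [0.5389 0.018 ]
scene cup_raised 0.48 [225. 209. 256. 251.] [ 0.6341 -0.23  ]
scene cup_raised 0.42 [267. 261. 294. 292.] [ 0.694  -0.0617]
scene clip0 0.57 [383. 274. 487. 327.] [0.5799 0.3001]

[... 236 characters left out ...]
. 240.] [ 0.5248 -0.1223]
side hopper_mouth 0.76 [336. 149. 392. 189.] [ 0.5065 -0.3402]
side lever_base 0.66 [297. 168. 322. 210.] [ 0.6298 -0.2589]
side lever_base 0.51 [318. 258. 368. 275.] [0.5178 0.0103]
side lever_base 0.31 [258. 305. 357. 429.] [0.5401 0.3093]
side lever_tip 0.66 [311. 167. 328. 196.] [ 0.6049 -0.2204]
side lever_tip 0.52 [222. 202. 283. 220.] [ 0.7247 -0.0614]
side bench_block 0.84 [380. 293. 426. 334.] [0.3823 0.1443]
side saucer 0.76 [210. 234. 258. 265.] [ 0.7715 -0.0222]
side caliper 0.86 [220. 202. 282. 220.] [ 0.7657 -0.1874]
side cup_raised 0.55 [286. 147. 312. 177.] [ 0.6924 -0.4019]
side clip0 0.76 [259. 304. 358. 432.] [0.5335 0.3379]
1.935483870967742
1.25
```

View pics/scene_z0.png

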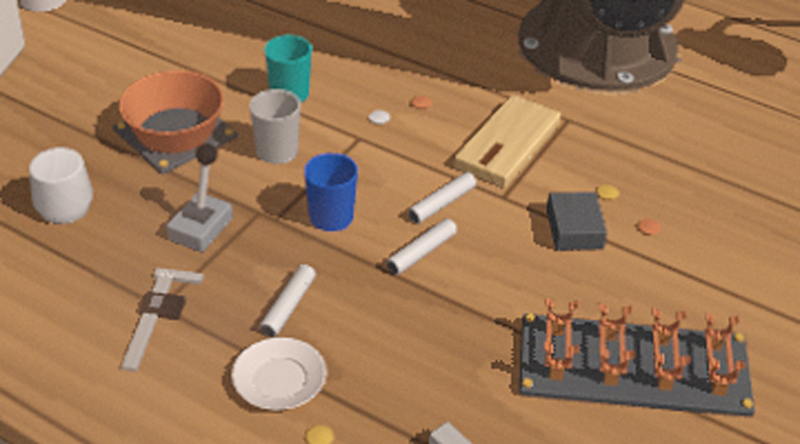

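View pics/side_z0.png

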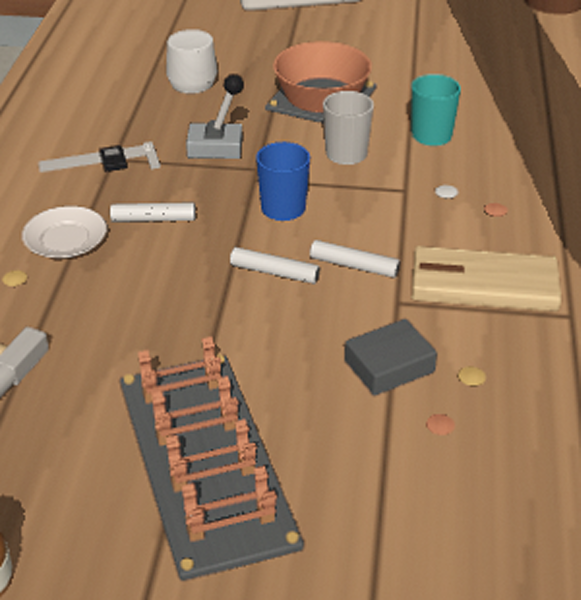

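```bash
cat >> h.py <<'E'
def tubes(name,cands,im=None,p=None,z=.011,V=150,S=45):
    if im is None: p,im=snap(name)
    hsv=cv2.cvtColor(im,cv2.COLOR_BGR2HSV)
    m=((hsv[...,1]<S)&(hsv[...,2]>V)).astype(np.uint8)
    n,l,st,ce=cv2.connectedComponentsWithStats(m)
    out=[]
    for i in range(1,n):
        if st[i,4]<60: continue
        w=px2w(p,*ce[i],z)
        if not(0.2<w[0]<.9 and -.6<w[1]<.6): continue
        ys,xs=np.nonzero(l==i)
        c,sz,a=cv2.minAreaRect(np.c_[xs,ys].astype(np.float32))
        b=cv2.boxPoints((c,sz,a)); 
        P=[px2w(p,*q,z)[:2] for q in b]
        e=[np.linalg.norm(P[1]-P[0]),np.linalg.norm(P[2]-P[1])]
        d=(P[1]-P[0]) if e[0]>e[1] else (P[2]-P[1])
        cc=np.mean(P,0)
        ang=np.degrees(np.arctan2(d[1],d[0]))%180
        out.append((cc,max(e),min(e),ang,st[i,4],c)); print(name,np.array(c).round(),'area',st[i,4],'w',cc.round(4),'L %.3f W %.3f ang %.1f'%(max(e),min(e),ang))
    return out
E
python3 - <<'E'
from h import *
tubes('scene',0); tubes('side',0)
E
```

```text
scene [274. 196.] area 331 w [ 0.4244 -0.2727] L 0.151 W 0.064 ang 35.1
scene [179. 222.] area 652 w [ 0.6644 -0.425 ] L 0.146 W 0.070 ang 57.8
scene [242. 233.] area 230 w [ 0.6018 -0.2493] L 0.114 W 0.065 ang 15.7
scene [350. 227.] area 233 w [ 0.4232 -0.0154] L 0.104 W 0.029 ang 167.1
scene [340. 250.] area 255 w [0.5138 0.0082] L 0.102 W 0.028 ang 167.5
scene [280. 274.] area 260 w [ 0.6699 -0.0744] L 0.103 W 0.025 ang 9.5
scene [230. 266.] area 119 w [ 0.72   -0.1966] L 0.054 W 0.036 ang 123.5
scene [212. 293.] area 172 w [ 0.8134 -0.1734] L 0.083 W 0.018 ang 23.4
scene [274. 308.] area 1057 w [ 0.7676 -0.0222] L 0.099 W 0.095 ang 123.4
scene [361. 346.] area 356 w [0.7534 0.2032] L 0.098 W 0.028 ang 67.2
scene [477. 392.] area 96 w [0.7289 0.4707] L 0.043 W 0.017 ang 132.6
side [298. 161.] area 675 w [ 0.7036 -0.4478] L 0.186 W 0.070 ang 101.5
side [380. 196.] area 633 w [ 0.4598 -0.2948] L 0.179 W 0.067 ang 93.5
side [273. 211.] area 117 w [ 0.7161 -0.1865] L 0.061 W 0.041 ang 110.8
side [310. 205.] area 61 w [ 0.629  -0.2248] L 0.066 W 0.028 ang 6.8
side [236. 213.] area 159 w [ 0.8062 -0.1658] L 0.078 W 0.023 ang 22.7
side [278. 239.] area 380 w [ 0.6778 -0.0737] L 0.099 W 0.032 ang 7.1
side [233. 250.] area 880 w [ 0.7718 -0.0225] L 0.100 W 0.094 ang 7.1
side [382. 263.] area 413 w [ 0.4321 -0.0162] L 0.102 W 0.032 ang 164.8
side [341. 266.] area 416 w [0.5201 0.0072] L 0.103 W 0.032 ang 167.7
side [205. 316.] area 448 w [0.767  0.1972] L 0.109 W 0.034 ang 79.6
side [187. 432.] area 299 w [0.7122 0.4673] L 0.056 W 0.035 ang 22.5
```

```bash
python3 -m inch '[[[0.2,0.3,0,0,0,0],[0.4,0.6,0,0,0,0],[0.6,0.85,0,0,0,0],[0.75,1.0,0,0,0,0],[0.75,1.0,0,0,0,0]]]'; python3 -m inch '[[[0.15,0.3,0,0,0,0],[0.3,0.6,0,0,0,0],[0.45,0.85,0,0,0,0],[0.6,1.0,0,0,0,0],[0.6,1.0,0,0,0,0]]]';  python3 -m inch '[[[0.1,0.3,0,0,0,0],[0.2,0.6,0,0,0,-0.02],[0.3,0.85,0,0,0,-0.04],[0.4,1.0,0,0,0,-0.076],[0.4,1.0,0,0,0,-0.076]]]'
python3 - <<'E'
from h import *
p,im=snap('wrist','w1'); tubes('wrist',0,im,p)
E
```

```text
t: 1.98
eef_pos: [0.3106, -0.4535, 0.4054]
ee_rot: [-3.141, 0.001, -2.9]
force: [0.6, -1.1, -0.3]
width: 0.0875
t: 2.6
eef_pos: [0.4299, -0.2547, 0.4049]
ee_rot: [-3.141, 0.001, -2.902]
force: [-0.5, 0.4, 0.3]
width: 0.088
t: 3.22
eef_pos: [0.5093, -0.0554, 0.4044]
ee_rot: [-3.141, -0.0, 3.14]
force: [-0.0, -0.1, 0.0]
width: 0.0878
wrist [202.  30.] area 660 w [ 0.3318 -0.1679] L 0.026 W 0.025 ang 89.6
wrist [360. 135.] area 1701 w [ 0.4318 -0.0131] L 0.103 W 0.017 ang 165.5
wrist [122. 160.] area 2957 w [ 0.4562 -0.265 ] L 0.083 W 0.082 ang 40.1
wrist [379. 220.] area 1339 w [0.5219 0.0101] L 0.103 W 0.017 ang 167.7
wrist [165. 298.] area 377 w [ 0.6143 -0.2379] L 0.038 W 0.021 ang 96.5
wrist [308. 358.] area 474 w [ 0.697 -0.069] L 0.048 W 0.019 ang 9.0
wrist [213. 360.] area 144 w [ 0.6999 -0.1882] L 0.027 W 0.012 ang 113.9
wrist [200. 378.] area 212 w [ 0.7268 -0.2077] L 0.028 W 0.019 ang 22.8
```

View pics/w1.png

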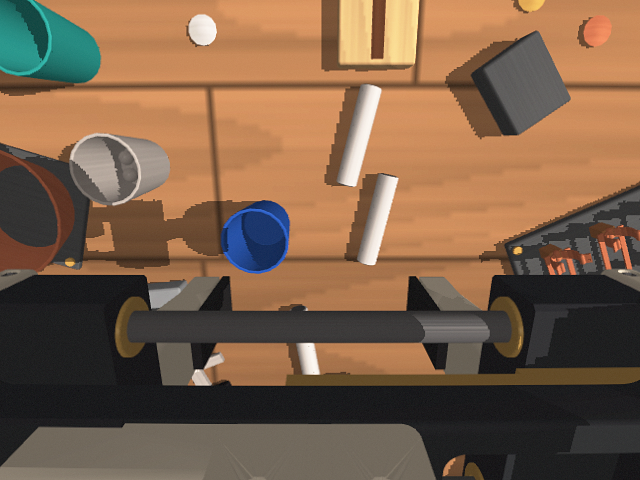

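```bash
python3 -m inch '[[[0.15,0.3,0,0,0,0],[0.3,0.6,0,0,0,0],[0.45,0.9,0,0,0,0],[0.5,1.0,0,0,0,0],[0.5,1.0,0,0,0,0]]]'; python3 -m inch '[[[0.05,0.3,0,0,0,0],[0.1,0.6,0,0,0,0],[0.15,0.9,0,0,0,0],[0.15,0.9,0,0,0,0]]]'
python3 - <<'E'
from h import *
p,im=snap('wrist','w2'); np.save('w2p.npy',p,allow_pickle=True); np.save('w2im.npy',im)
E
```

```text
t: 3.9
eef_pos: [0.6092, 0.1441, 0.4036]
ee_rot: [-3.141, -0.001, 3.141]
force: [0.2, 0.1, -0.7]
width: 0.0873
t: 4.4
eef_pos: [0.6387, 0.3252, 0.4033]
ee_rot: [-3.141, -0.001, -3.142]
force: [0.2, -1.4, -0.2]
width: 0.0875
```

View pics/w2.png

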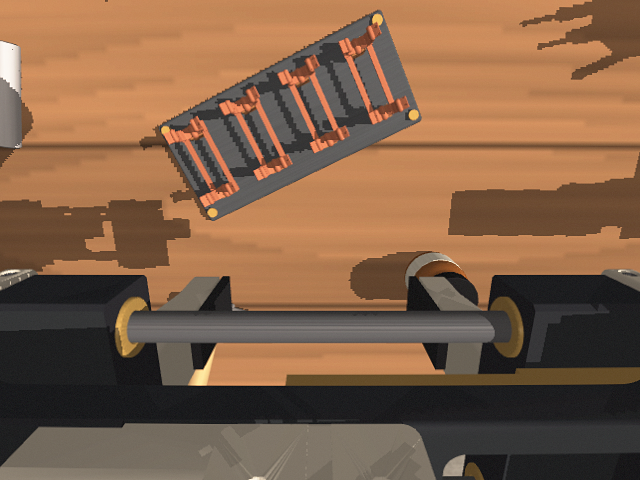

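```bash
cat > carr.py <<'E'
from h import *
p=np.load('w2p.npy',allow_pickle=True).item(); im=np.load('w2im.npy')
hsv=cv2.cvtColor(im,cv2.COLOR_BGR2HSV)
pts=[]
for g in [(166,130),(377,19),(414,115),(212,212)]:
    x,y=g; w=hsv[y-9:y+10,x-9:x+10]
    m=(w[...,0]>18)&(w[...,0]<32)&(w[...,1]>90)&(w[...,2]>120)
    ys,xs=np.nonzero(m); c=(x-9+xs.mean(),y-9+ys.mean()); P=px2w(p,*c,.014); pts.append(P[:2]); print(c,m.sum(),P.round(4))
pts=np.array(pts); print(pts.mean(0))
for i in range(4): d=pts[(i+1)%4]-pts[i]; print(np.linalg.norm(d),np.degrees(np.arctan2(d[1],d[0])))
# plate fit: dark plate outline with known 112x250
m=((hsv[...,2]<110)&(hsv[...,1]<80)).astype(np.uint8); m[260:]=0; m[:, :150]=0
m2=((hsv[...,0]<12)&(hsv[...,1]>130)&(hsv[...,2]>90)).astype(np.uint8)
cv2.imwrite('pics/zz.png',cv2.resize(im[0:230,140:440],None,fx=2.6,fy=2.6,interpolation=cv2.INTER_CUBIC))
E
python3 carr.py
```

```text
(np.float64(164.6764705882353), np.float64(129.38235294117646)) 34 [0.5534 0.1666 0.014 ]
(np.float64(377.2307692307692), np.float64(18.83076923076923)) 65 [0.4531 0.38   0.014 ]
(np.float64(413.3220338983051), np.float64(114.40677966101696)) 59 [0.5389 0.4203 0.014 ]
(np.float64(211.875), np.float64(212.41666666666666)) 48 [0.64   0.2081 0.014 ]
[0.54635629 0.2937249 ]
0.23575149883374868 115.17155678372123
0.09482173652496724 25.16211636589705
0.23502872511471015 -64.52910110560458
0.09605226527450601 -154.40470641281914
```

View pics/zz.png

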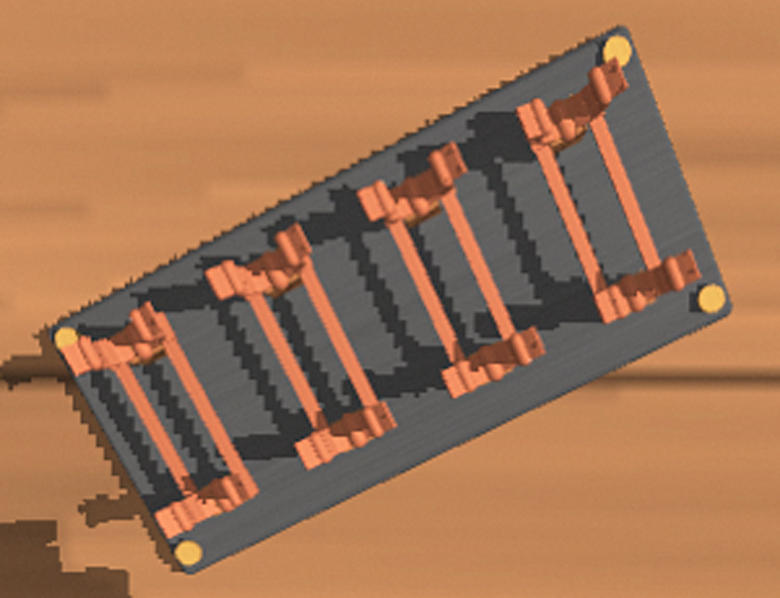

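```bash
cat > ov.py <<'E'
from h import *
import sys
p=np.load('w2p.npy',allow_pickle=True).item(); im=np.load('w2im.npy')
cx,cy,a=map(float,sys.argv[1:4]); a=np.radians(a)
X=np.array([np.cos(a),np.sin(a)]);Y=np.array([-X[1],X[0]]);C=np.array([cx,cy])
k=2.6; o=cv2.resize(im[0:230,140:440],None,fx=k,fy=k,interpolation=cv2.INTER_CUBIC)
def q(x,y,z):
    P=C+x*X+y*Y; u=w2px(p,[P[0],P[1],z]); return tuple(int(t) for t in ((u-[140,0])*k).round())
def poly(pts,col): cv2.polylines(o,[np.array([q(*t) for t in pts],np.int32)],True,col,1)
poly([(-.056,-.125,.012),(.056,-.125,.012),(.056,.125,.012),(-.056,.125,.012)],(255,255,0))
for i in range(4):
    y=(i-1.5)*.058
    for s in (-1,1):
        for t in (-1,1):
            poly([(s*.032-.005,y+t*.0082,.059),(s*.032+.005,y+t*.0082,.059)],(0,255,0))
    poly([(-.05,y,.045),(.05,y,.045)],(255,0,0))
    for t in(-1,1): poly([(-.027,y+t*.0115,.033),(.027,y+t*.0115,.033)],(0,255,255))
cv2.imwrite('pics/%s.png'%sys.argv[4],o)
for i in range(4): print(i,(C+(i-1.5)*.058*Y).round(4))
E
python3 ov.py .5463 .2937 25.3 ov1
```

```text
0 [0.5835 0.215 ]
1 [0.5587 0.2675]
2 [0.5339 0.3199]
3 [0.5091 0.3724]
```

View pics/ov1.png

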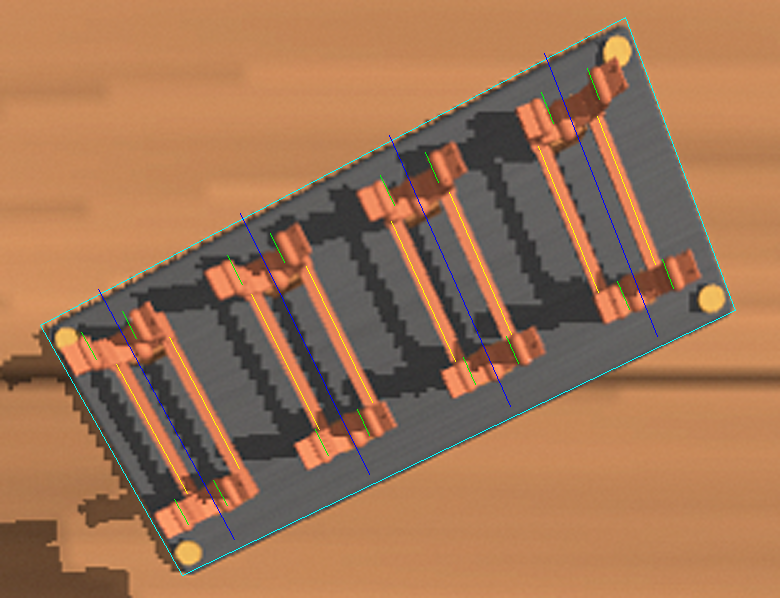

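```bash
python3 -m inch '[[[-0.2,-0.25,0,0,0,0],[-0.4,-0.5,0,0,0,-0.04],[-0.6,-0.75,0,0,0,-0.08],[-0.8,-1,0,0,0,-0.08],[-0.8,-1,0,0,0,-0.08]]]' 50; python3 -m inch '[[[-0.1,-0.35,-0.2,0,0,0],[-0.23,-0.69,-0.4,0,0,0],[-0.23,-0.69,-0.6,0,0,0],[-0.23,-0.69,-0.6,0,0,0]]]'
python3 - <<'E'
from h import *
p,im=snap('wrist','w3'); tubes('wrist',0,im,p); print(arm.get_state()['eef_pos'])
p,im=snap('side'); tubes('side',0,im,p)
E
```

```text
t: 5.08
eef_pos: [0.4752, 0.1186, 0.4057]
ee_rot: [3.14, 0.001, 2.885]
force: [0.2, 0.3, 0.1]
width: 0.0506
t: 5.58
eef_pos: [0.4294, -0.0177, 0.2821]
ee_rot: [-3.139, -0.005, 2.884]
force: [0.5, 0.1, 0.7]
width: 0.0503
wrist [ 87. 166.] area 1076 w [ 0.331  -0.1656] L 0.027 W 0.026 ang 156.0
wrist [326. 245.] area 3111 w [ 0.435  -0.0141] L 0.104 W 0.019 ang 167.5
wrist [381. 358.] area 371 w [0.5399 0.0062] L 0.029 W 0.017 ang 168.6
[ 0.43075934 -0.01670946  0.28316805]
side [298. 162.] area 685 w [ 0.7031 -0.4475] L 0.182 W 0.072 ang 100.1
side [397. 180.] area 103 w [ 0.4197 -0.3774] L 0.100 W 0.019 ang 91.7
side [315. 187.] area 63 w [ 0.6316 -0.3147] L 0.088 W 0.011 ang 88.7
side [310. 202.] area 193 w [ 0.6303 -0.2394] L 0.075 W 0.070 ang 98.9
side [273. 211.] area 119 w [ 0.7161 -0.1865] L 0.061 W 0.041 ang 110.8
side [236. 213.] area 159 w [ 0.8062 -0.1658] L 0.078 W 0.023 ang 22.7
side [372. 218.] area 392 w [ 0.4705 -0.1854] L 0.108 W 0.053 ang 167.0
side [278. 239.] area 381 w [ 0.6778 -0.0737] L 0.099 W 0.032 ang 7.1
side [233. 250.] area 884 w [ 0.7718 -0.0225] L 0.100 W 0.094 ang 7.1
side [382. 263.] area 418 w [ 0.4321 -0.0162] L 0.102 W 0.032 ang 164.8
side [341. 266.] area 420 w [0.5201 0.007 ] L 0.103 W 0.032 ang 167.2
side [205. 316.] area 457 w [0.7667 0.1973] L 0.109 W 0.034 ang 79.0
side [187. 432.] area 303 w [0.7122 0.4673] L 0.056 W 0.035 ang 22.5
```

View pics/w3.png

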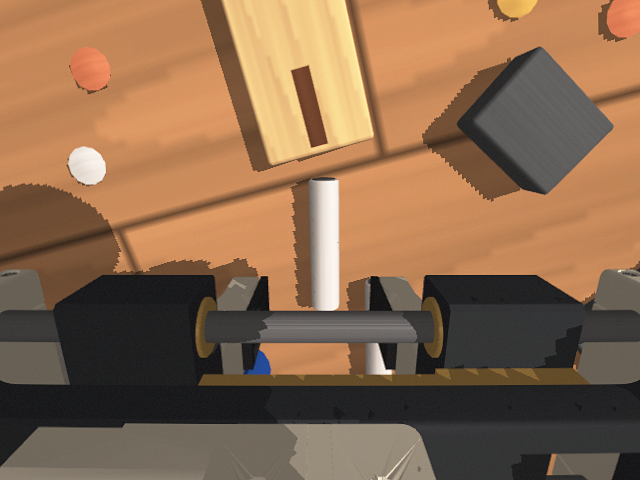

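```bash
python3 -m inch '[[[0.01,0.01,-0.25,0,0,0],[0.01,0.01,-0.45,0,0,0],[0.01,0.01,-0.5,0,0,0],[0.01,0.01,-0.5,0,0,0]]]'; python3 -m inch '[[[0,0,0,0,0,0],[0,0,0,0,0,0],[0,0,0,0,0,0],[0,0,0,0,0,0],[0,0,0,0,0,0]]]' 10 55
```

```text
t: 6.18
eef_pos: [0.4352, -0.0116, 0.1854]
ee_rot: [-3.142, 0.001, 2.889]
force: [0.9, -0.1, 0.8]
width: 0.0498
t: 6.8
eef_pos: [0.4346, -0.012, 0.1852]
ee_rot: [3.141, 0.001, 2.889]
force: [-0.5, 1.1, 6.5]
width: 0.0208
```

```bash
python3 -m inch '[[[0,0,0,0,0,0],[0,0,-0.02,0,0,0],[0,0,-0.02,0,0,0]]]' 34; python3 -m inch '[[[0,0,0,0,0,0],[0,0,0,0,0,0],[0,0,0,0,0,0],[0,0,0,0,0,0]]]' 10 58; python3 -m inch '[[[0,0,0.3,0,0,0],[0,0,0.5,0,0,0],[0,0,0.5,0,0,0]]]'
```

```text
t: 7.18
eef_pos: [0.4341, -0.0123, 0.1802]
ee_rot: [-3.141, -0.001, 2.888]
force: [-0.1, -0.4, -0.6]
width: 0.0338
t: 7.68
eef_pos: [0.4343, -0.0122, 0.1807]
ee_rot: [-3.142, -0.0, 2.888]
force: [0.8, -0.2, -0.6]
width: 0.0204
t: 8.05
eef_pos: [0.4353, -0.0118, 0.2837]
ee_rot: [3.138, 0.005, 2.889]
force: [0.1, -0.1, -2.0]
width: 0.0207
```

```bash
python3 -m inch '[[[0.05,0.25,0,0,0,0.05],[0.1,0.5,0,0,0,0.1],[0.15,0.75,0,0,0,0.15],[0.2,1,0,0,0,0.2],[0.2,1,0,0,0,0.221],[0.2,1,0,0,0,0.221]]]'; python3 -m inch '[[[0.05,0.3,0,0,0,0],[0.1,0.6,0,0,0,0],[0.17,0.92,0,0,0,0],[0.17,0.92,0,0,0,0],[0.17,0.92,0,0,0,0]]]'
python3 - <<'E'
from h import *
s=arm.get_state(); print(s['q'],s['eef_pos'],s['ee_rot'],s['force'])
p,im=snap('wrist','w4'); cv2.imwrite('pics/s4.png',snap('side')[1][270:450,230:390].repeat(4,0).repeat(4,1))
E
```

```text
t: 8.8
eef_pos: [0.4739, 0.1881, 0.2794]
ee_rot: [-3.141, -0.002, -2.701]
force: [0.2, -0.0, -1.4]
width: 0.0204
t: 9.43
eef_pos: [0.508, 0.3712, 0.2796]
ee_rot: [-3.141, -0.002, -2.702]
force: [-0.9, -0.5, -0.3]
width: 0.0206
[ 9.40638270e-01  3.87584454e-01 -2.50664164e-01 -4.57749323e-04
 -9.34680929e-01 -2.07166023e+00] [0.50801424 0.37116245 0.27955698] [-3.14089077e+00 -2.04776936e-03 -2.70209133e+00] [-0.87455201 -0.5447891  -0.30660073]
```

View pics/w4.png

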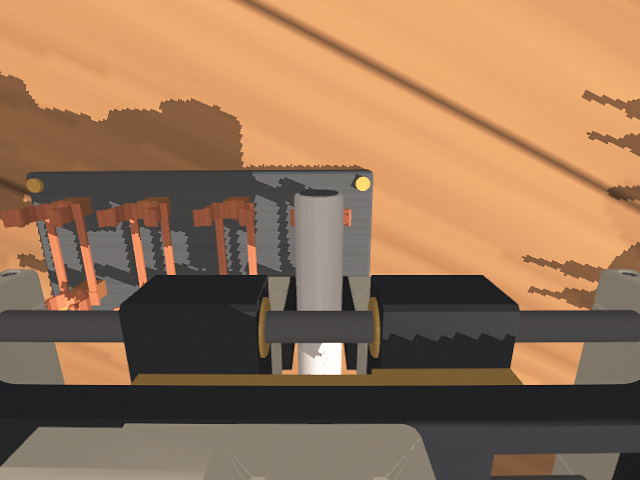

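View pics/s4.png

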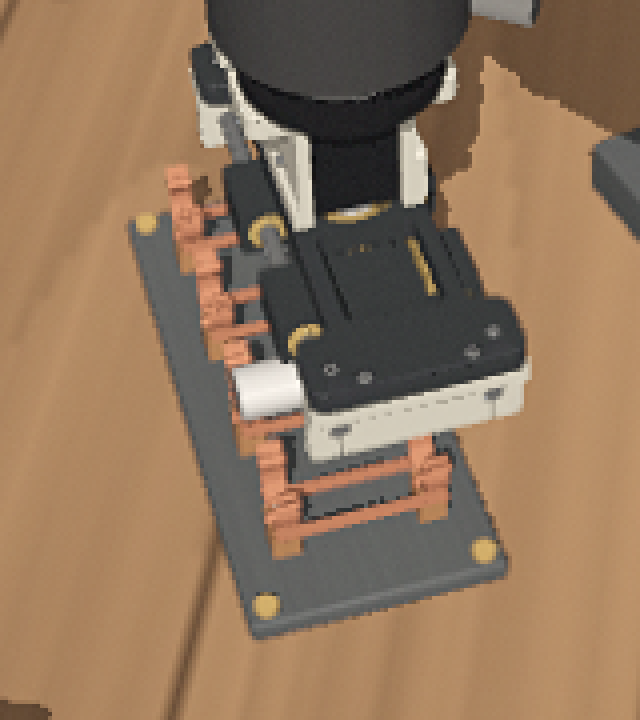

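```bash
python3 -m inch '[[[0.005,0.005,-0.12,0,0,0],[0.005,0.005,-0.2,0,0,0],[0.005,0.005,-0.2,0,0,0]]]'; python3 -m inch '[[[0,0,-0.04,0,0,0],[0,0,-0.08,0,0,0],[0,0,-0.12,0,0,0],[0,0,-0.13,0,0,0],[0,0,-0.13,0,0,0]]]'
```

```text
t: 9.9
eef_pos: [0.509, 0.3716, 0.2395]
ee_rot: [-3.14, -0.003, -2.702]
force: [0.4, 0.2, -0.1]
width: 0.0208
t: 10.52
eef_pos: [0.5092, 0.3728, 0.2146]
ee_rot: [-3.141, -0.0, -2.701]
force: [-0.2, -0.5, 0.7]
width: 0.0207
```

```bash
python3 -m inch '[[[0,0,0,0,0,0],[0,0,0,0,0,0],[0,0,0.1,0,0,0],[0,0,0.3,0,0,0],[0,0,0.6,0,0,0],[0,0,0.6,0,0,0]]]' 32
python3 - <<'E'
from h import *
p,im=snap('wrist','w5'); p,im=snap('side');tubes('side',0,im,p); cv2.imwrite('pics/s5.png',cv2.resize(im[230:450,230:430],None,fx=2.7,fy=2.7,interpolation=cv2.INTER_CUBIC))
p,im=snap('scene');cv2.imwrite('pics/c5.png',cv2.resize(im[230:350,340:500],None,fx=4,fy=4,interpolation=cv2.INTER_CUBIC))
E
```

```text
t: 11.28
eef_pos: [0.5104, 0.3739, 0.3405]
ee_rot: [3.138, 0.009, -2.7]
force: [-0.2, 0.5, -1.3]
width: 0.032
side [292. 165.] area 367 w [ 0.7171 -0.425 ] L 0.216 W 0.096 ang 152.1
side [300. 177.] area 326 w [ 0.6823 -0.3569] L 0.184 W 0.069 ang 168.1
side [380. 202.] area 370 w [ 0.4572 -0.2614] L 0.112 W 0.049 ang 93.8
side [235. 213.] area 161 w [ 0.8065 -0.1661] L 0.078 W 0.023 ang 23.3
side [266. 239.] area 174 w [ 0.7043 -0.0704] L 0.045 W 0.031 ang 7.1
side [233. 250.] area 887 w [ 0.7718 -0.0225] L 0.100 W 0.094 ang 7.1
side [293. 272.] area 313 w [0.6224 0.0358] L 0.181 W 0.041 ang 121.4
side [278. 273.] area 66 w [0.6505 0.0482] L 0.045 W 0.014 ang 106.8
side [331. 282.] area 126 w [0.5335 0.0612] L 0.071 W 0.013 ang 98.2
side [206. 317.] area 484 w [0.7645 0.1991] L 0.111 W 0.041 ang 83.2
side [331. 346.] area 687 w [0.5057 0.2425] L 0.115 W 0.043 ang 19.8
side [320. 388.] area 668 w [0.5109 0.3447] L 0.107 W 0.029 ang 25.6
side [188. 431.] area 316 w [0.711  0.4657] L 0.058 W 0.037 ang 26.2
```

View pics/w5.png

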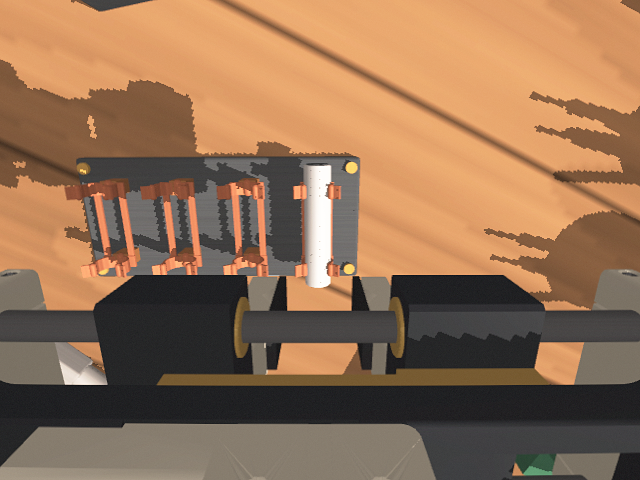

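View pics/c5.png

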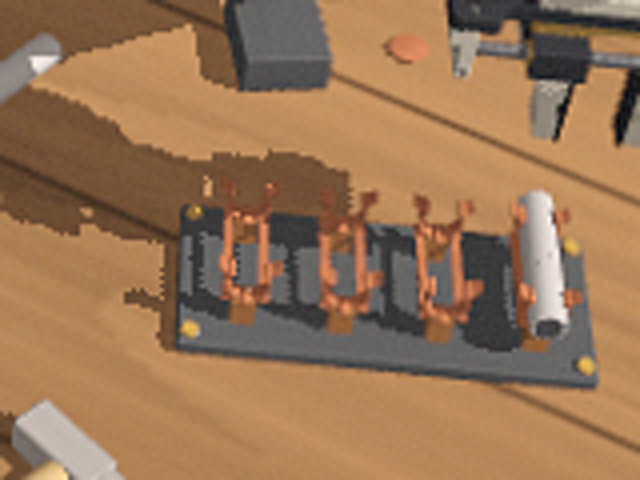

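Run:
```python
from h import *
im=cv2.imread('pics/w5.png'); cv2.imwrite('pics/w5z.png',cv2.resize(im[150:295,220:370],None,fx=4,fy=4,interpolation=cv2.INTER_CUBIC))
```

```text
(no output)
```

View pics/w5z.png

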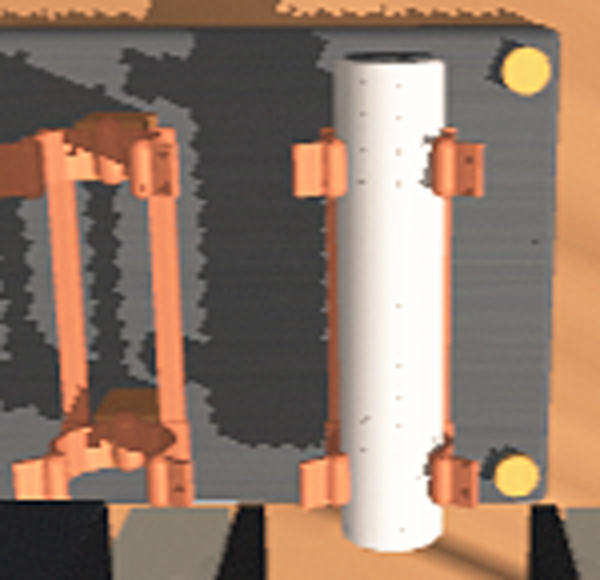

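View pics/s5.png

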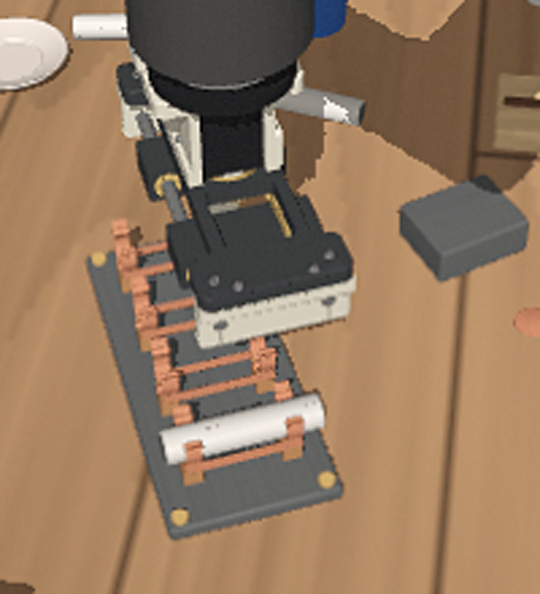

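```bash
cat > seat.py <<'E'
from h import *
# triangulate seated tubes: mask centroid in scene & side & optionally wrist
def find(name,P,pim=None,V=150,S=60):
    p,im=pim or snap(name)
    hsv=cv2.cvtColor(im,cv2.COLOR_BGR2HSV); m=((hsv[...,1]<S)&(hsv[...,2]>V)).astype(np.uint8)
    n,l,st,ce=cv2.connectedComponentsWithStats(m); u=w2px(p,P)
    i=1+np.argmin([np.linalg.norm(ce[k]-u) if st[k,4]>100 else 1e9 for k in range(1,n)])
    ys,xs=np.nonzero(l==i); c,sz,a=cv2.minAreaRect(np.c_[xs,ys].astype(np.float32))
    return p,np.array(c),u,sz
def tri(obs):
    A=np.zeros((3,3));b=np.zeros(3)
    for p,c in obs:
        o,d=ray(p,*c); d=d/np.linalg.norm(d); M=np.eye(3)-np.outer(d,d); A+=M;b+=M@o
    return np.linalg.solve(A,b)
E
python3 - <<'E'
from seat import *
P=np.array([.5091,.3724,.045])
a=find('scene',P);b=find('side',P)
print(a[1:],b[1:]); print(tri([(a[0],a[1]),(b[0],b[1])]))
E
```

```text
(array([476.33453369, 294.01382446]), array([474.74642045, 296.60859486]), (32.63687515258789, 7.14191198348999)) (array([319.71911621, 388.41021729]), array([317.81193559, 388.21419122]), (12.908968925476074, 60.47591018676758))
[0.50472755 0.37438468 0.04941284]
```

```bash
python3 -m inch '[[[0,-0.25,0.1,0,0,-0.05],[0,-0.5,0.1,0,0,-0.1],[0,-0.75,0.1,0,0,-0.15],[0,-1,0.1,0,0,-0.2],[0,-1,0.1,0,0,-0.209],[0,-1,0.1,0,0,-0.209]]]' 46; python3 -m inch '[[[0.03,-0.25,0,-0.016,0.0035,0],[0.05,-0.5,0,-0.032,0.007,0],[0.07,-0.73,-0.2,-0.032,0.007,0],[0.07,-0.73,-0.5,-0.032,0.007,0],[0.07,-0.73,-0.5,-0.032,0.007,0]]]'
python3 - <<'E'
from h import *
p,im=snap('wrist','w6'); tubes('wrist',0,im,p); print(arm.get_state()['eef_pos'])
p,im=snap('side','s6'); tubes('side',0,im,p)
E
```

```text
t: 12.28
eef_pos: [0.5094, 0.1727, 0.354]
ee_rot: [-3.141, -0.001, 2.926]
force: [-0.6, -0.1, 0.7]
width: 0.0458
t: 12.9
eef_pos: [0.5219, 0.0265, 0.2509]
ee_rot: [-3.033, -0.008, 2.926]
force: [-0.1, -0.2, 0.9]
width: 0.0458
wrist [13. 30.] area 1009 w [ 0.3345 -0.1602] L 0.026 W 0.018 ang 154.7
wrist [334. 248.] area 2844 w [0.5148 0.0113] L 0.086 W 0.019 ang 169.9
[0.52332372 0.02736168 0.25362465]
side [298. 162.] area 692 w [ 0.7031 -0.4475] L 0.182 W 0.072 ang 100.1
side [376. 183.] area 102 w [ 0.4741 -0.3514] L 0.052 W 0.045 ang 75.4
side [316. 187.] area 61 w [ 0.6281 -0.3119] L 0.087 W 0.019 ang 88.7
side [348. 200.] area 87 w [ 0.5365 -0.2608] L 0.085 W 0.020 ang 98.7
side [310. 202.] area 312 w [ 0.6315 -0.2392] L 0.075 W 0.067 ang 101.1
side [273. 211.] area 119 w [ 0.7161 -0.1865] L 0.061 W 0.041 ang 110.8
side [236. 213.] area 159 w [ 0.8062 -0.1658] L 0.078 W 0.023 ang 22.7
side [324. 242.] area 298 w [ 0.5697 -0.0766] L 0.101 W 0.048 ang 175.2
side [278. 239.] area 381 w [ 0.6778 -0.0737] L 0.099 W 0.032 ang 7.1
side [233. 250.] area 884 w [ 0.7718 -0.0225] L 0.100 W 0.094 ang 7.1
side [341. 266.] area 403 w [0.5201 0.0071] L 0.103 W 0.033 ang 167.7
side [206. 317.] area 466 w [0.7645 0.1991] L 0.111 W 0.041 ang 83.2
side [320. 388.] area 652 w [0.5108 0.3449] L 0.107 W 0.028 ang 25.6
side [187. 432.] area 305 w [0.7118 0.4671] L 0.057 W 0.035 ang 22.5
```

View pics/w6.png

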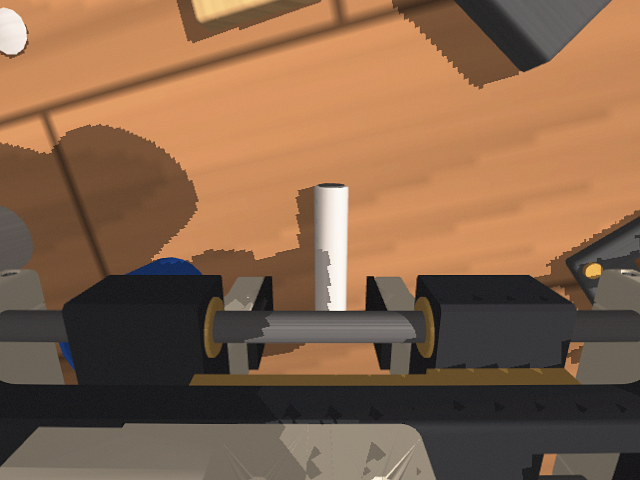

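View pics/s6.png

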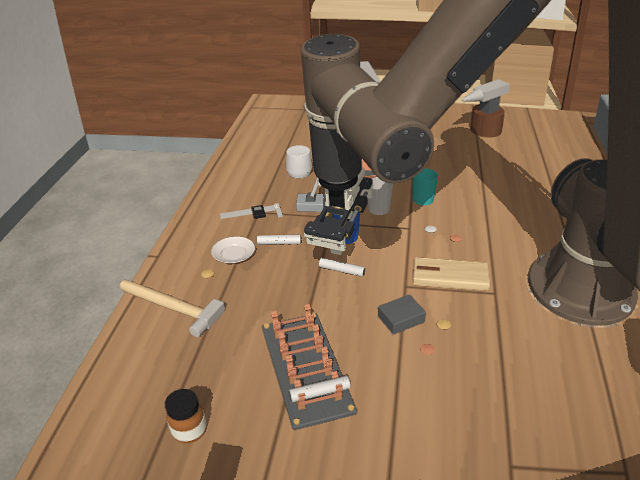

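```bash
python3 -m inch '[[[0,0,-0.2,0,0,0],[0,0,-0.33,0,0,0],[0,0,-0.36,0,0,0],[0,0,-0.36,0,0,0]]]'; python3 -m inch '[[[0,0,0,0,0,0],[0,0,0,0,0,0],[0,0,0,0,0,0],[0,0,0,0,0,0],[0,0,0,0,0,0]]]' 10 58
```

```text
t: 13.5
eef_pos: [0.5243, 0.0278, 0.1842]
ee_rot: [-3.04, 0.002, 2.927]
force: [0.9, 0.1, 0.5]
width: 0.046
t: 14.12
eef_pos: [0.5235, 0.0269, 0.1832]
ee_rot: [-3.039, 0.001, 2.926]
force: [-2.4, 0.9, 6.0]
width: 0.0207
```

```bash
python3 -m inch '[[[0,0,0.3,0,0,0],[0,0.2,0.5,0.016,-0.0035,0],[0,0.45,0.5,0.032,-0.007,0],[0,0.7,0.5,0.032,-0.007,0],[0,0.7,0.5,0.032,-0.007,0]]]'; python3 -m inch '[[[0,0.25,0,0,0,0.05],[0.02,0.5,0,0,0,0.1],[0.03,0.7,0,0,0,0.15],[0.05,0.76,0,0,0,0.2],[0.05,0.76,0,0,0,0.209],[0.05,0.76,0,0,0,0.209]]]'
python3 - <<'E'
from h import *
s=arm.get_state(); print(s['eef_pos'],s['ee_rot'])
p,im=snap('wrist'); cv2.imwrite('pics/w7.png',im[100:400,100:500])
E
```

```text
t: 14.75
eef_pos: [0.5234, 0.1695, 0.2827]
ee_rot: [3.141, 0.0, 2.929]
force: [-0.3, -0.4, -1.6]
width: 0.0205
t: 15.5
eef_pos: [0.5331, 0.3178, 0.2822]
ee_rot: [-3.141, -0.001, -2.704]
force: [0.3, -1.1, -0.7]
width: 0.0206
[0.53313389 0.31776025 0.28224467] [-3.14126415e+00 -1.21670504e-03 -2.70400588e+00]
```

View pics/w7.png

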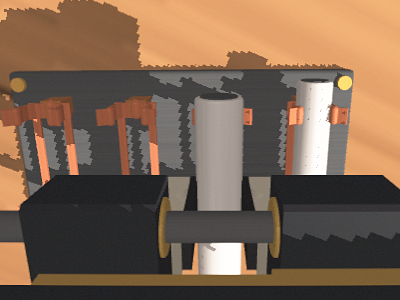

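```bash
python3 -m inch '[[[0.004,0.01,-0.12,0,0,0],[0.004,0.01,-0.2,0,0,0],[0.004,0.01,-0.2,0,0,0]]]'; python3 -m inch '[[[0,0,-0.04,0,0,0],[0,0,-0.08,0,0,0],[0,0,-0.12,0,0,0],[0,0,-0.13,0,0,0],[0,0,-0.13,0,0,0]]]'
```

```text
t: 15.92
eef_pos: [0.5337, 0.3199, 0.2413]
ee_rot: [-3.141, -0.003, -2.702]
force: [0.3, 0.8, -0.5]
width: 0.0205
t: 16.55
eef_pos: [0.5343, 0.3209, 0.2178]
ee_rot: [-3.141, 0.001, -2.7]
force: [-0.6, -1.7, 10.1]
width: 0.0208
```

```bash
python3 -m inch '[[[0,0,-0.01,0,0,0],[0,0,-0.015,0,0,0],[0,0,-0.015,0,0,0]]]'
```

```text
t: 16.92
eef_pos: [0.5343, 0.321, 0.2175]
ee_rot: [-3.141, 0.002, -2.699]
force: [-10.5, -5.0, 29.5]
width: 0.0204
```

```bash
python3 -m inch '[[[0,0,0.015,0,0,0],[0,0,0.015,0,0,0],[0,0,0.1,0,0,0],[0,0,0.3,0,0,0],[0,0,0.6,0,0,0],[0,0,0.6,0,0,0]]]' 32
python3 - <<'E'
from seat import *
p,im=snap('wrist'); cv2.imwrite('pics/w8.png',cv2.resize(im[120:290,200:440],None,fx=3.3,fy=3.3,interpolation=cv2.INTER_CUBIC))
for P in ([.5091,.3724,.045],[.5339,.3199,.045]):
    a=find('scene',P);b=find('side',P); print(a[1:3],b[1:3],tri([(a[0],a[1]),(b[0],b[1])]))
E
```

```text
t: 17.68
eef_pos: [0.5354, 0.3218, 0.34]
ee_rot: [3.139, 0.009, -2.7]
force: [0.4, -0.4, -0.5]
width: 0.0327
(array([476.00494385, 294.04949951]), array([474.74642045, 296.60859486])) (array([319.71911621, 388.41021729]), array([317.81193559, 388.21419122])) [0.50478325 0.37376089 0.0488032 ]
(array([451.9151001 , 292.54718018]), array([450.40752909, 294.31034483])) (array([308.90570068, 363.73861694]), array([308.61985478, 363.10785871])) [0.53188269 0.3228262  0.0489361 ]
```

View pics/w8.png

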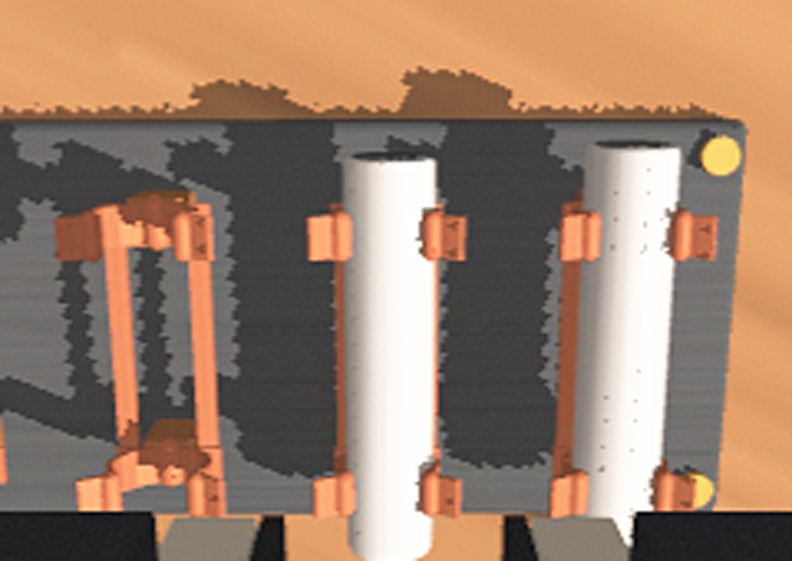

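```bash
python3 -m inch '[[[0.1,-0.25,0.1,0,0,-0.05],[0.2,-0.5,0.1,0,0,-0.095],[0.3,-0.75,0.1,0,0,-0.095],[0.4,-1,0.1,0,0,-0.095],[0.4,-1,0.1,0,0,-0.095]]]' 46; python3 -m inch '[[[0.1,-0.25,0,0,0,0],[0.2,-0.5,0,0,0,0],[0.3,-0.75,-0.2,0,0,0],[0.3,-0.98,-0.5,0,0,0],[0.3,-0.98,-0.5,0,0,0],[0.3,-0.98,-0.5,0,0,0]]]'
python3 - <<'E'
from h import *
p,im=snap('wrist','w9'); tubes('wrist',0,im,p); print(arm.get_state()['eef_pos'])
p,im=snap('side'); tubes('side',0,im,p); p,im=snap('scene');tubes('scene',0,im,p);
E
```

```text
t: 18.55
eef_pos: [0.6149, 0.1176, 0.3521]
ee_rot: [-3.14, -0.003, -3.003]
force: [-0.1, -0.4, -0.3]
width: 0.0459
t: 19.3
eef_pos: [0.6739, -0.0752, 0.252]
ee_rot: [-3.141, -0.003, -3.0]
force: [0.9, 0.6, 0.5]
width: 0.0461
wrist [ 70. 118.] area 4160 w [ 0.6087 -0.2387] L 0.070 W 0.032 ang 82.5
wrist [322. 249.] area 3534 w [ 0.6717 -0.0736] L 0.086 W 0.019 ang 9.0
wrist [352. 358.] area 1602 w [ 0.7499 -0.0394] L 0.053 W 0.026 ang 98.1
[ 0.67446879 -0.07447947  0.25369337]
side [380. 196.] area 641 w [ 0.4598 -0.2948] L 0.179 W 0.067 ang 93.5
side [272. 208.] area 345 w [ 0.7212 -0.2005] L 0.097 W 0.050 ang 9.5
side [236. 213.] area 159 w [ 0.8062 -0.1658] L 0.078 W 0.023 ang 22.7
side [278. 239.] area 380 w [ 0.6778 -0.0737] L 0.099 W 0.032 ang 7.1
side [233. 250.] area 883 w [ 0.7718 -0.0225] L 0.100 W 0.094 ang 7.1
side [205. 316.] area 449 w [0.767  0.1972] L 0.109 W 0.034 ang 79.6
side [309. 364.] area 602 w [0.5393 0.2914] L 0.106 W 0.029 ang 25.2
side [320. 388.] area 642 w [0.5108 0.345 ] L 0.107 W 0.028 ang 25.2
side [187. 432.] area 301 w [0.7122 0.4673] L 0.056 W 0.035 ang 22.5
scene [311. 243.] area 66 w [ 0.5359 -0.0703] L 0.091 W 0.012 ang 8.7
scene [282. 271.] area 271 w [ 0.6584 -0.0762] L 0.126 W 0.026 ang 9.5
scene [452. 293.] area 223 w [0.4947 0.3145] L 0.107 W 0.019 ang 24.0
scene [476. 294.] area 218 w [0.4649 0.3675] L 0.108 W 0.019 ang 24.1
scene [212. 293.] area 177 w [ 0.8134 -0.1737] L 0.083 W 0.018 ang 23.4
scene [275. 308.] area 1061 w [ 0.7669 -0.0212] L 0.101 W 0.095 ang 123.4
scene [361. 346.] area 368 w [0.7539 0.203 ] L 0.097 W 0.029 ang 68.2
scene [474. 392.] area 130 w [0.7303 0.4647] L 0.050 W 0.022 ang 121.1
```

View pics/w9.png

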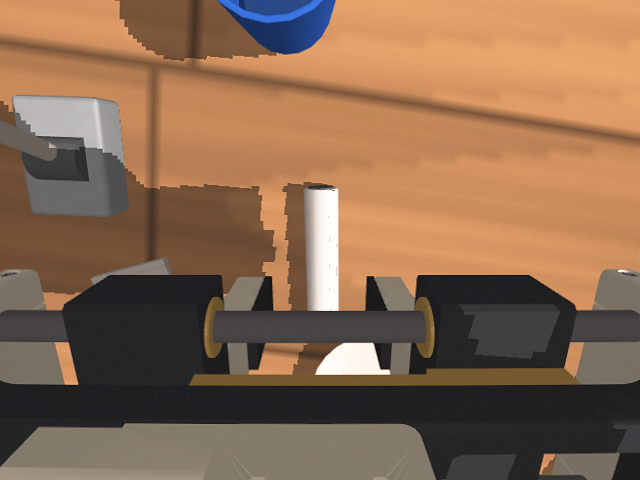

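```bash
python3 -m inch '[[[0,0,-0.2,0,0,0],[0,0,-0.33,0,0,0],[0,0,-0.365,0,0,0],[0,0,-0.365,0,0,0]]]'; python3 -m inch '[[[0,0,0,0,0,0],[0,0,0,0,0,0],[0,0,0,0,0,0],[0,0,0,0,0,0],[0,0,0,0,0,0]]]' 10 58
```

```text
t: 19.95
eef_pos: [0.6747, -0.0743, 0.1818]
ee_rot: [-3.141, 0.001, -2.998]
force: [0.6, 1.0, 0.6]
width: 0.0464
t: 20.58
eef_pos: [0.6744, -0.0751, 0.1813]
ee_rot: [-3.141, 0.001, -2.999]
force: [-1.3, 1.1, 5.9]
width: 0.0206
```

```bash
python3 -m inch '[[[0,0,0.3,0,0,0],[-0.05,0.2,0.5,0,0,0],[-0.1,0.45,0.5,0,0,0.05],[-0.15,0.7,0.5,0,0,0.095],[-0.2,0.9,0.5,0,0,0.095],[-0.2,0.9,0.5,0,0,0.095]]]'; python3 -m inch '[[[-0.15,0.25,0,0,0,0],[-0.25,0.55,0,0,0,0],[-0.255,0.55,0,0,0,0],[-0.255,0.55,0,0,0,0]]]'
python3 - <<'E'
from h import *
s=arm.get_state(); print(s['eef_pos'],s['ee_rot'])
E
```

```text
t: 21.32
eef_pos: [0.6334, 0.1074, 0.2804]
ee_rot: [3.141, -0.0, -2.697]
force: [-0.5, -0.7, -0.5]
width: 0.0204
t: 21.82
eef_pos: [0.583, 0.2146, 0.2803]
ee_rot: [-3.141, -0.001, -2.7]
force: [-0.0, -0.3, -0.7]
width: 0.0209
[0.58302942 0.2146029  0.28034059] [-3.14143993e+00 -7.87156808e-04 -2.70016933e+00]
```

```bash
python3 -m inch '[[[0.002,0.002,-0.12,0,0,0],[0.002,0.002,-0.2,0,0,0],[0.002,0.002,-0.2,0,0,0]]]'; python3 -m inch '[[[0,0,-0.04,0,0,0],[0,0,-0.08,0,0,0],[0,0,-0.12,0,0,0],[0,0,-0.13,0,0,0],[0,0,-0.13,0,0,0]]]'
```

```text
t: 22.2
eef_pos: [0.5834, 0.2139, 0.239]
ee_rot: [-3.141, -0.003, -2.702]
force: [-0.2, 0.2, -1.0]
width: 0.0206
t: 22.82
eef_pos: [0.5836, 0.2153, 0.2152]
ee_rot: [-3.141, 0.0, -2.7]
force: [-1.4, -0.3, 4.5]
width: 0.0208
```

```bash
python3 -m inch '[[[0,0,-0.008,0,0,0],[0,0,-0.008,0,0,0],[0,0,0.002,0,0,0]]]';  python3 -m inch '[[[0,0,0,0,0,0],[0,0,0,0,0,0],[0,0,0.1,0,0,0],[0,0,0.3,0,0,0],[0,0,0.6,0,0,0],[0,0,0.6,0,0,0]]]' 32
python3 - <<'E'
from seat import *
p,im=snap('wrist'); cv2.imwrite('pics/w10.png',cv2.resize(im[120:290,200:640],None,fx=1.8,fy=1.8,interpolation=cv2.INTER_CUBIC))
for P in ([.5091,.3724,.045],[.5339,.3199,.045],[.5835,.215,.045]):
    a=find('scene',P);b=find('side',P); print(a[1:3],b[1:3],tri([(a[0],a[1]),(b[0],b[1])]))
E
```

```text
t: 23.2
eef_pos: [0.5834, 0.2153, 0.2156]
ee_rot: [3.141, 0.0, -2.7]
force: [-0.4, 0.3, -1.4]
width: 0.0207
t: 23.95
eef_pos: [0.5849, 0.216, 0.3404]
ee_rot: [3.141, 0.009, -2.7]
force: [-0.6, 0.2, -0.0]
width: 0.0319
(array([476.28427124, 294.01876831]), array([474.74642045, 296.60859486])) (array([319.72698975, 388.42544556]), array([317.81193559, 388.21419122])) [0.50471904 0.37429208 0.04929661]
(array([452.0355835 , 292.53326416]), array([450.40752909, 294.31034483])) (array([308.90774536, 363.71243286]), array([308.61985478, 363.10785871])) [0.5318612  0.32305096 0.04918196]
(array([403.03500366, 288.93969727]), array([401.50481096, 289.60847453])) (array([291.59997559, 319.19998169]), array([292.39714676, 318.56575673])) [0.58350329 0.21897083 0.04834751]
```

View pics/w10.png

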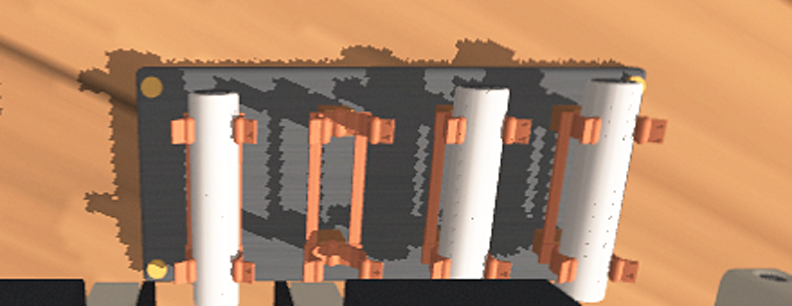

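```bash
python3 -m inch '[[[-0.05,-0.15,0.05,0,0,0.05],[-0.1,-0.35,0.05,0,0,0.1],[-0.15,-0.6,0.05,0,0,0.15],[-0.2,-0.8,0.05,0,0,0.2],[-0.25,-1,0.05,0,0,0.25],[-0.25,-1,0.05,0,0,0.3],[-0.25,-1,0.05,0,0,0.355],[-0.25,-1,0.05,0,0,0.36]]]' 80; python3 -m inch '[[[-0.1,-0.2,0,0,0,0],[-0.2,-0.4,0,0,0,0],[-0.3,-0.6,0,0,0,0],[-0.4,-0.77,0,0,0,0],[-0.4,-0.77,0,0,0,0]]]'
python3 - <<'E'
from h import *
s=arm.get_state(); print(s['eef_pos'],s['ee_rot'],s['q'])
p,im=snap('wrist','w11')
for r in arm.regions_of('beaker_mid','wrist'): print(r['score'],r['box'])
E
```

```text
t: 25.3
eef_pos: [0.5335, 0.0151, 0.3445]
ee_rot: [3.141, -0.0, -1.57]
force: [-0.4, 0.2, 0.6]
width: 0.0802
t: 25.92
eef_pos: [0.4522, -0.1402, 0.3448]
ee_rot: [3.141, 0.0, -1.576]
force: [-0.3, 0.9, 0.8]
width: 0.0796
[ 0.45220963 -0.1401931   0.34478837] [ 3.14071882e+00  3.13900090e-05 -1.57566340e+00] [ 1.16422581e-01  7.51893938e-02 -5.04503294e-01 -1.63523741e-04
 -9.91967259e-01 -1.21200124e-01]
0.93 [405.4, 0.0, 525.3, 63.3]
0.83 [182.6, 219.1, 270.1, 305.4]
0.81 [258.0, 43.6, 350.4, 144.0]
```

View pics/w11.png

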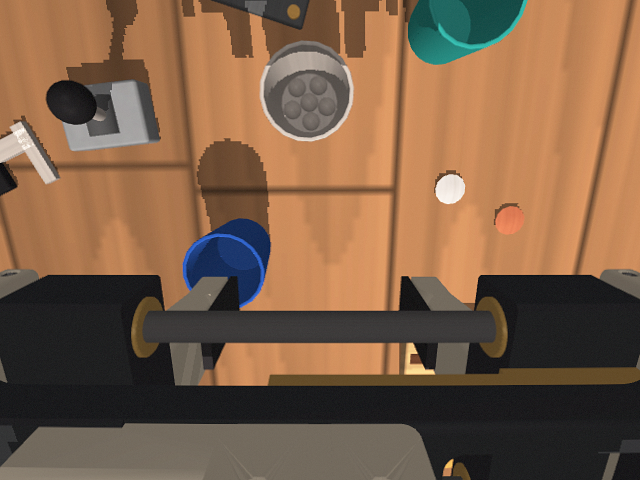

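Run:
```python
from h import *
im=cv2.imread('pics/w11.png'); p=arm.camera_params('wrist')
for z,c in ((.075,(306.5,91)),(.01,(309,103))): print(px2w(p,*c,z))
for c in ((261,91),(352,91),(307,42),(307,139)): print(px2w(p,*c,.075))
print(px2w(p,182,258,.075),px2w(p,266,258,.075),'blue')
```

```text
[ 0.46177362 -0.24474041  0.075     ]
[ 0.46181357 -0.24352687  0.01      ]
[ 0.49244269 -0.24481871  0.075     ]
[ 0.43110666 -0.24470614  0.075     ]
[ 0.46112508 -0.27451646  0.075     ]
[ 0.4617674  -0.21356837  0.075     ]
[ 0.55862888 -0.12606866  0.075     ] [ 0.49412402 -0.12596966  0.075     ] blue
```

```bash
python3 -m inch '[[[0.02,0.1,-0.1,-0.05,0,0],[0.045,0.2,-0.2,-0.1,0,0],[0.045,0.3,-0.3,-0.15,0,0],[0.045,0.385,-0.4,-0.2,0,0],[0.045,0.385,-0.55,-0.25,0,0],[0.045,0.385,-0.55,-0.25,0,0],[0.045,0.385,-0.55,-0.25,0,0]]]' 82
python3 - <<'E'
from h import *
s=arm.get_state(); print(s['eef_pos'],s['ee_rot'],s['q'])
p,im=snap('wrist','w12'); snap('side','s12'); snap('scene','c12')
E
```

```text
t: 26.9
eef_pos: [0.4631, -0.0614, 0.2355]
ee_rot: [3.141, -0.782, -1.57]
force: [-0.4, -0.2, 0.5]
width: 0.082
[ 0.46305113 -0.06138987  0.23552539] [ 3.14070998 -0.78224435 -1.56997769] [ 0.41711479  0.29057428 -0.98135828  0.92850226 -0.93511225 -1.22886278]
```

View pics/w12.png

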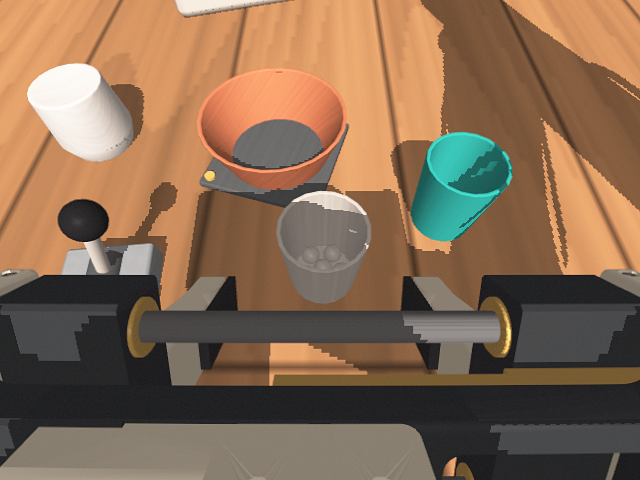

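View pics/s12.png

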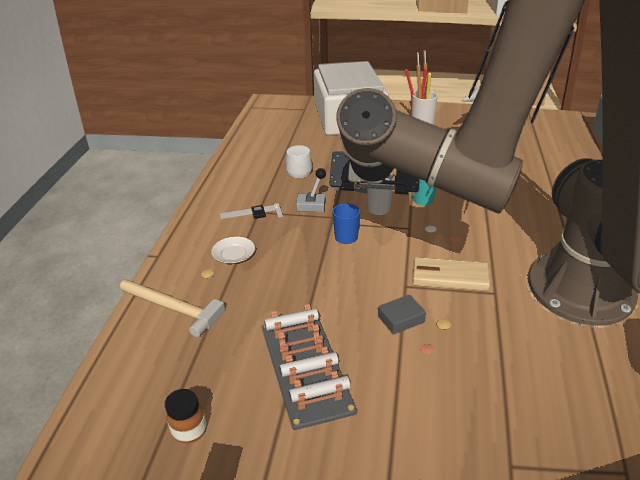

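View pics/c12.png

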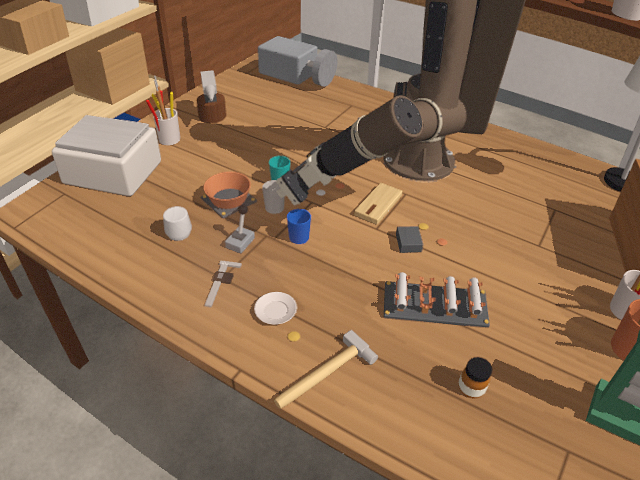

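```bash
python3 -m inch '[[[-0.005,-0.1,-0.1,0,0,0],[-0.005,-0.12,-0.12,0,0,0]]]'
python3 - <<'E'
from h import *
s=arm.get_state(); print(s['eef_pos'],s['q'])
E
```

```text
t: 27.3
eef_pos: [0.4654, -0.0858, 0.2134]
ee_rot: [3.138, -0.783, -1.572]
force: [-0.8, 0.3, -0.4]
width: 0.0816
[ 0.46544931 -0.08578963  0.21341928] [ 0.32293725  0.32583003 -1.01563821  1.04907807 -0.87889784 -1.28388944]
```

```bash
cat > kin.py <<'E'
from h import *
from scipy.optimize import least_squares
D=[([-1.0459,.3594,.0111,-.0003,-1.2241,-.2881],(.1583,-.656,.4037),(3.1399,-.0002,-2.9049)),
([.94064,.38758,-.25066,-.00046,-.93468,-2.07166],(.50801,.37116,.27956),(-3.1409,-.00205,-2.7021)),
([.11642,.07519,-.5045,-.00016,-.99197,-.1212],(.45221,-.14019,.34479),(3.1407,0,-1.5757)),
([.41711,.29057,-.98136,.9285,-.93511,-1.22886],(.46305,-.06139,.23553),(3.1407,-.7822,-1.57)),
([.322937,.32583,-1.015638,1.049078,-.878898,-1.28389],(.46545,-.08579,.21342),(3.138,-.783,-1.572))]
Ry=lambda t:R.from_euler('y',t).as_matrix(); Rx=lambda t:R.from_euler('x',t).as_matrix(); Rz=lambda t:R.from_euler('z',t).as_matrix()
S4,S6=1,1
def fk(q,P,s4=None,s6=None):
    s4=s4 or S4; s6=s6 or S6
    a,off,h,Ax,Az,Bx,Bz,d=P
    M=Ry(-q[4])@np.array([d,0,0]); 
    R3=Ry(-q[2]); 
    p=np.array([a,off,h])+Ry(q[1])@(np.array([Ax,0,Az])+R3@(np.array([Bx,0,Bz])+Rx(s4*q[3])@M))
    Rt=Rz(q[0])@Ry(q[1])@R3@Rx(s4*q[3])@Ry(-q[4])@Rx(s6*q[5])
    return Rz(q[0])@p,Rt
if __name__=='__main__':
    np.set_printoptions(precision=4,suppress=True)
    for s4 in(1,-1):
      def res(P): return np.concatenate([fk(q,P,s4)[0]-np.array(x) for q,x,_ in D]+[[1e-3*P[0]]])
      r=least_squares(res,[0,-.19,.3,0,.4,.4,0,.1]); print(s4,r.cost,r.x,np.abs(res(r.x)).max())
      for q,x,e in D:
        Rm=R.from_euler('xyz',e).as_matrix()
        print((fk(q,r.x,s4)[1][:,0]-Rm[:,2]).round(3), (fk(q,r.x,s4)[1].T@Rm).round(2)[1:,:2].tolist())
E
python3 kin.py
```

```text
1 0.0009694554500588008 [ 0.2123 -0.1928 -0.1262 -0.042   0.6083  0.2895 -0.0467 -0.0643] 0.02752645878163923
[-0. -0. -0.] [[-0.84, 0.55], [-0.55, -0.84]]
[ 0.001 -0.    -0.   ] [[0.54, -0.84], [0.84, 0.54]]
[ 0. -0. -0.] [[-0.97, 0.24], [-0.24, -0.97]]
[-0.522  1.178  0.   ] [[0.16, 0.53], [-0.53, -0.67]]
[-0.424  1.266  0.   ] [[0.1, 0.43], [-0.43, -0.79]]
-1 0.0008512439858876909 [ 0.1784 -0.1919 -0.0614 -0.0386  0.621   0.2867  0.0156  0.0676] 0.022642537143123476
[ 0. -0. -0.] [[-0.84, 0.54], [-0.54, -0.84]]
[ 0.  0. -0.] [[0.54, -0.84], [0.84, 0.54]]
[ 0.  0. -0.] [[-0.97, 0.24], [-0.24, -0.97]]
[ 0. -0.  0.] [[0.78, 0.63], [-0.63, 0.78]]
[-0.001 -0.     0.   ] [[0.84, 0.54], [-0.54, 0.84]]
```

```bash
cat > q.py <<'E'
from h import *
s=arm.get_state(); f=lambda v:np.array(v).round(5).tolist()
print((f(s['q']),f(s['eef_pos']),f(s['ee_rot'])),s['t'])
E
python3 q.py; python3 -m inch '[[[0,0.15,0.15,0,0,0],[0,0.3,0.3,0,0,0],[0,0.3,0.3,0.05,0,0],[0,0.3,0.3,0.05,0,0]]]'; python3 q.py;  python3 -m inch '[[[0,-0.15,0.15,0.05,0,0],[0,-0.3,0.3,0.1,0,0],[0,-0.3,0.3,0.1,0,0],[0,-0.3,0.3,0.1,0,0]]]'; python3 q.py
```

```text
([0.32294, 0.32583, -1.01564, 1.04908, -0.8789, -1.28389], [0.46545, -0.08579, 0.21342], [3.13775, -0.78337, -1.57243]) 27.3
t: 27.8
eef_pos: [0.4657, -0.0243, 0.2746]
ee_rot: [3.141, -0.625, -1.573]
force: [0.8, -0.0, 0.1]
width: 0.0821
([0.51876, 0.20899, -0.86352, 0.66726, -0.96027, -1.03977], [0.46572, -0.02433, 0.27462], [3.14103, -0.62462, -1.57262]) 27.8
t: 28.3
eef_pos: [0.4648, -0.0856, 0.3325]
ee_rot: [3.135, -0.316, -1.572]
force: [-1.0, 0.2, 0.6]
width: 0.0819
([0.34345, 0.08647, -0.68947, 0.36681, -0.94408, -0.58422], [0.46482, -0.08559, 0.33252], [3.13522, -0.31612, -1.57166]) 28.3
```

```bash
cat > kin.py <<'E'
from h import *
from scipy.optimize import least_squares
D=[([-1.0459,.3594,.0111,-.0003,-1.2241,-.2881],(.1583,-.656,.4037),(3.1399,-.0002,-2.9049)),
([.94064,.38758,-.25066,-.00046,-.93468,-2.07166],(.50801,.37116,.27956),(-3.1409,-.00205,-2.7021)),
([.11642,.07519,-.5045,-.00016,-.99197,-.1212],(.45221,-.14019,.34479),(3.1407,0,-1.5757)),
([.41711,.29057,-.98136,.9285,-.93511,-1.22886],(.46305,-.06139,.23553),(3.1407,-.7822,-1.57)),
([.322937,.32583,-1.015638,1.049078,-.878898,-1.28389],(.46545,-.08579,.21342),(3.138,-.783,-1.572)),
([0.51876, 0.20899, -0.86352, 0.66726, -0.96027, -1.03977], [0.46572, -0.02433, 0.27462], [3.14103, -0.62462, -1.57262]),
([0.34345, 0.08647, -0.68947, 0.36681, -0.94408, -0.58422], [0.46482, -0.08559, 0.33252], [3.13522, -0.31612, -1.57166])]
Ry=lambda t:R.from_euler('y',t).as_matrix(); Rx=lambda t:R.from_euler('x',t).as_matrix(); Rz=lambda t:R.from_euler('z',t).as_matrix()
LO=np.array([-3.07,-1.43,-1.02,-3.03,-3.05,-3.03]); HI=np.array([3.07,2.12,1.25,1.67,0,3.03])
TF=None
def fk(q,P):
    a,off,h,Ax,Az,Bx,Bz,d,cy,cz,dz=P
    M=np.array([0,cy,cz])+Ry(-q[4])@np.array([d,0,dz])
    R3=Ry(-q[2])
    p=np.array([a,off,h])+Ry(q[1])@(np.array([Ax,0,Az])+R3@(np.array([Bx,0,Bz])+Rx(-q[3])@M))
    Rt=Rz(q[0])@Ry(q[1])@R3@Rx(-q[3])@Ry(-q[4])@Rx(-q[5])
    return Rz(q[0])@p,Rt@np.array([[0,0,1],[0,1,0],[-1,0,0]])
def res(P): return np.concatenate([fk(q,P)[0]-np.array(x) for q,x,_ in D]+[1e-3*(np.array(P)-P0)])
P0=np.array([0,-.19,.2,0,.5,.4,0,.1,0,0,0])
PP=least_squares(res,P0).x
def ik(pos,Rm,q0,n=1):
    def f(q):
        p,r=fk(q,PP); return np.concatenate([(p-pos)*5,R.from_matrix(r.T@Rm).as_rotvec()])
    s=least_squares(f,np.clip(q0,LO+1e-3,HI-1e-3),bounds=(LO,HI)); return s.x,np.abs(s.fun).max()
if __name__=='__main__':
    np.set_printoptions(precision=4,suppress=True)
    print(PP,np.abs(res(PP)).max())
    for q,x,e in D: print((fk(q,PP)[0]-x), R.from_matrix(fk(q,PP)[1].T@R.from_euler('xyz',e).as_matrix()).as_rotvec())
E
python3 kin.py
```

```text
[ 0.     -0.      0.1988  0.      0.6016  0.4635  0.      0.1999 -0.1918
 -0.0001  0.0001] 0.00019175254147385485
[0. 0. 0.] [-0.      0.0001 -1.5708]
[ 0.  0. -0.] [ 0.      0.     -1.5708]
[ 0. -0.  0.] [ 0.      0.     -1.5708]
[ 0. -0. -0.] [-0.     -0.     -1.5708]
[-0.  0.  0.] [ 0.0001 -0.0007 -1.5711]
[ 0.  0. -0.] [ 0.     -0.     -1.5708]
[-0. -0.  0.] [-0.     -0.     -1.5708]
```

```bash
cat >> kin.py <<'E'
RZ=Rz(-np.pi/2)
_fk=fk
def fk(q,P=PP):
    p,r=_fk(q,P); return p,r@RZ
def pts(q):
    P=PP;R3=Ry(q[1])@Ry(-q[2]); b=np.array([0,0,P[2]]); e=b+Ry(q[1])@[0,0,P[4]]; w=e+R3@[P[5],0,0]; w2=w+R3@Rx(-q[3])@[0,P[8],0]
    return [(Rz(q[0])@v).round(3) for v in (e,w,w2)]
E
cat > plan.py <<'E'
from kin import *
np.set_printoptions(precision=3,suppress=True)
# tool pointing direction: bearing of body th (deg), tilt from vertical t ; R = Rot(about axis) * Rdown(yaw)
def tool(th,t,flip=0):
    # body leans toward bearing th by t ; jaws perpendicular to bearing. tool x = toward camera = away from body lean side when yaw=-90 & th=90
    yaw=np.radians(th-180+flip); Rd=Rz(yaw)@Rx(np.pi)
    ax=np.array([-np.sin(np.radians(th)),np.cos(np.radians(th)),0]) # rotate up toward bearing
    return R.from_rotvec(ax*np.radians(t)).as_matrix()@Rd
G=np.array([.461,-.2455,.052]); H=np.array([.52,-.347,.105])
q0=[.34,.2,-.8,.5,-.95,-.6]
for th in (60,75,90,105):
  for t in (0,15,30,45,60):
    Rm=tool(th,t); p=G-.159*Rm[:,2]; q,e=ik(p,Rm,q0)
    print('grasp',th,t,p.round(3),'q',q,'err %.4f'%e,pts(q)[1:] if e<1e-3 else '')
E
python3 plan.py
```

```text
grasp 60 0 [ 0.461 -0.246  0.211] q [-0.113  0.324 -0.559 -0.    -0.688 -0.41 ] err 0.0000 [array([ 0.483, -0.055,  0.411]), array([ 0.461, -0.245,  0.411])]
grasp 60 15 [ 0.482 -0.21   0.206] q [ 0.031  0.354 -0.678  0.345 -0.709 -0.836] err 0.0000 [array([0.446, 0.014, 0.365]), array([ 0.507, -0.165,  0.399])]
grasp 60 30 [ 0.501 -0.177  0.19 ] q [ 0.133  0.433 -0.719  0.56  -0.84  -1.124] err 0.0000 [array([0.437, 0.059, 0.321]), array([ 0.551, -0.09 ,  0.363])]
grasp 60 45 [ 0.517 -0.148  0.164] q [ 0.216  0.551 -0.71   0.662 -1.015 -1.302] err 0.0000 [array([0.446, 0.098, 0.27 ]), array([ 0.588, -0.026,  0.306])]
grasp 60 60 [ 0.53  -0.126  0.132] q [ 0.278  0.695 -0.675  0.704 -1.196 -1.421] err 0.0000 [array([0.459, 0.131, 0.207]), array([0.616, 0.024, 0.232])]
grasp 75 0 [ 0.461 -0.246  0.211] q [-0.113  0.324 -0.559 -0.    -0.688 -0.148] err 0.0000 [array([ 0.483, -0.055,  0.411]), array([ 0.461, -0.245,  0.411])]
grasp 75 15 [ 0.472 -0.206  0.206] q [ 0.036  0.32  -0.764  0.445 -0.612 -0.68 ] err 0.0000 [array([0.406, 0.015, 0.36 ]), array([ 0.485, -0.156,  0.399])]
grasp 7
[... 950 characters left out ...]
0.0768 
grasp 90 60 [ 0.461 -0.108  0.132] q [ 0.279  0.58  -1.02   1.194 -1.039 -1.546] err 0.0981 
grasp 105 0 [ 0.461 -0.246  0.211] q [-0.113  0.324 -0.559 -0.    -0.688  0.375] err 0.0000 [array([ 0.483, -0.055,  0.411]), array([ 0.461, -0.245,  0.411])]
grasp 105 15 [ 0.45  -0.206  0.206] q [-0.019  0.253 -0.929  0.692 -0.4   -0.362] err 0.0000 [array([ 0.326, -0.006,  0.352]), array([ 0.437, -0.156,  0.399])]
grasp 105 30 [ 0.44  -0.169  0.19 ] q [ 0.033  0.27  -1.02   1.045 -0.529 -0.778] err 0.1039 
grasp 105 45 [ 0.432 -0.137  0.164] q [ 0.175  0.377 -1.02   1.109 -0.773 -1.058] err 0.2392 
grasp 105 60 [ 0.425 -0.112  0.132] q [ 0.302  0.561 -1.02   1.155 -1.026 -1.386] err 0.3246
```

```bash
cat >> plan.py <<'E'
print('POUR')
for th in (60,75,90):
  q0=[-.1,.4,-.3,.5,-1,-.6]
  for t in (45,20,0,-20,-40,-50,-60):
    Rm=tool(th,t); m=np.array([np.cos(np.radians(th)),np.sin(np.radians(th)),0]); p=H+.03*m-.159*Rm[:,2]; q,e=ik(p,Rm,q0); q0=q
    print('pour',th,t,p.round(3),'q',q,'err %.4f'%e,pts(q)[1:] if e<1e-3 else '')
E
python3 plan.py | sed -n '/POUR/,$p'
python3 - <<'E'
from h import *
im=cv2.imread('pics/w11.png')
# hopper rim from initial side & scene: fit ellipse to orange mask
for n in ('scene0','side0','w12'):
    im=cv2.imread('pics/%s.png'%n); hsv=cv2.cvtColor(im,cv2.COLOR_BGR2HSV)
    m=((hsv[...,0]<14)&(hsv[...,1]>110)&(hsv[...,2]>110)).astype(np.uint8)
    k,l,st,ce=cv2.connectedComponentsWithStats(m)
    x,y=(227,190) if n=='scene0' else (367,168) if n=='side0' else (240,100)
    for i in range(1,k):
        if st[i,4]>150 and abs(ce[i]-[x,y]).max()<60: print(n,st[i],ce[i].round())
E
```

```text
POUR
pour 60 45 [ 0.591 -0.224  0.217] q [ 0.067  0.566 -0.507  0.71  -1.122 -1.116] err 0.0000 [array([0.542, 0.037, 0.299]), array([ 0.662, -0.101,  0.359])]
pour 60 20 [ 0.562 -0.274  0.254] q [-0.063  0.429 -0.433  0.399 -0.909 -0.739] err 0.0000 [array([ 0.551, -0.035,  0.394]), array([ 0.596, -0.215,  0.442])]
pour 60 0 [ 0.535 -0.321  0.264] q [-0.228  0.396 -0.28  -0.    -0.895 -0.296] err 0.0000 [array([ 0.578, -0.134,  0.464]), array([ 0.535, -0.321,  0.464])]
pour 60 -20 [ 0.508 -0.368  0.254] q [-0.454  0.435 -0.102 -0.405 -1.046  0.138] err 0.0000 [array([ 0.586, -0.286,  0.507]), array([ 0.474, -0.427,  0.442])]
pour 60 -40 [ 0.484 -0.41   0.227] q [-0.676  0.539  0.035 -0.724 -1.282  0.445] err 0.0000 [array([ 0.557, -0.447,  0.491]), array([ 0.42 , -0.521,  0.38 ])]
pour 60 -50 [ 0.474 -0.427  0.207] q [-0.768  0.61   0.088 -0.853 -1.41   0.551] err 0.0000 [array([ 0.537, -0.518,  0.461]), array([ 0.397, -0.559,  0.336])]
pour 60 -60 [ 0.466 -0.44   0.185] q [-0.843  0.689  0.134 -0.966 -1.538  0.632] err 0.0000 [array([ 0.516, -0.58 ,  0.419]), array([ 0.38 , -0.59 ,
[... 1616 characters left out ...]
  0.254] q [-0.433  0.495 -0.026 -0.337 -1.22   0.577] err 0.0000 [array([ 0.624, -0.289,  0.497]), array([ 0.52 , -0.44 ,  0.442])]
pour 90 -40 [ 0.52  -0.419  0.227] q [-0.595  0.655  0.199 -0.562 -1.557  0.732] err 0.0000 [array([ 0.648, -0.438,  0.472]), array([ 0.52 , -0.548,  0.38 ])]
pour 90 -50 [ 0.52  -0.439  0.207] q [-0.657  0.741  0.293 -0.66  -1.714  0.765] err 0.0000 [array([ 0.653, -0.503,  0.442]), array([ 0.52 , -0.592,  0.336])]
pour 90 -60 [ 0.52  -0.455  0.185] q [-0.707  0.829  0.378 -0.758 -1.863  0.775] err 0.0000 [array([ 0.654, -0.559,  0.403]), array([ 0.52 , -0.628,  0.285])]
scene0 [ 203  170   49   39 1155] [227. 188.]
side0 [ 341  151   52   37 1181] [365. 166.]
```

Run:
```python
from h import *
from kin import *
T=None
# wrist cam pose at w12: rebuild from current cam->tool transform
p=arm.camera_params('wrist'); s=arm.get_state()
Tt=np.eye(4);Tt[:3,:3]=R.from_euler('xyz',s['ee_rot']).as_matrix();Tt[:3,3]=s['eef_pos']
C=np.linalg.inv(Tt)@np.array(p['pose'])
T2=np.eye(4);T2[:3,:3]=R.from_euler('xyz',[3.14071,-.78224,-1.56998]).as_matrix();T2[:3,3]=[.46305,-.06139,.23553]
p2=dict(p);p2['pose']=T2@C
th=np.linspace(0,2*np.pi,200)
def ext(c): 
    P=np.array([w2px(p2,[c[0]+.068*np.cos(t),c[1]+.068*np.sin(t),.055]) for t in th]); return P[:,0].min(),P[:,0].max(),P[:,1].min()
r=least_squares(lambda c:np.array(ext(c))-[198,348,69],[.52,-.35]); print(r.x,r.fun,ext(r.x))
# scene & side bbox: mask top/left/right
for n,b in(('scene',(203,252,170)),('side',(341,393,151))):
    pp=arm.camera_params(n)
    def e2(c):
        P=np.array([w2px(pp,[c[0]+.068*np.cos(t),c[1]+.068*np.sin(t),.055]) for t in th]); return np.array([P[:,0].min(),P[:,0].max(),P[:,1].min()])
    r=least_squares(lambda c:e2(c)-b,[.52,-.35]); print(n,r.x,r.fun)
for z,c in ((.075,(324,233)),): print('beaker rim',px2w(p2,*c,z))
```

```text
[ 0.50392281 -0.37462763] [-0.94834037  0.95654315 -0.36431119] (np.float64(197.05165963411525), np.float64(348.9565431510803), np.float64(68.63568881340413))
scene [ 0.49808929 -0.38016368] [ 0.76897926 -0.76720756  0.0898386 ]
side [ 0.50093772 -0.37748814] [ 0.32561452 -0.32450956  0.0520082 ]
beaker rim [ 0.45961759 -0.24182371  0.075     ]
```

```bash
cat > go.py <<'E'
from kin import *
import sys
np.set_printoptions(precision=3,suppress=True)
def tool(th,t):
    yaw=np.radians(th-180); Rd=Rz(yaw)@Rx(np.pi)
    ax=np.array([-np.sin(np.radians(th)),np.cos(np.radians(th)),0])
    return R.from_rotvec(ax*np.radians(t)).as_matrix()@Rd
def delta(g,th,t,back=0):
    Rm=tool(th,t); p=np.array(g)-(.159+back)*Rm[:,2]
    s=arm.get_state(); Rc=R.from_euler('xyz',s['ee_rot']).as_matrix()
    rv=R.from_matrix(Rm@Rc.T).as_rotvec()/np.pi
    q,e=ik(p,Rm@Rz(np.pi/2),s['q']) if False else (None,None)
    print('shift',((p-s['eef_pos'])/.2).round(3),'turn',rv.round(4),'now',np.array(s['eef_pos']).round(4),'target',p.round(4),'q',np.array(s['q']).round(2),'F',np.array(s['force']).round(1),'w',round(s['width'],4),'t',s['t'])
if __name__=='__main__':
    a=list(map(float,sys.argv[1:])); delta(a[:3],a[3],a[4],a[5] if len(a)>5 else 0)
E
python3 go.py .4605 -.2435 .052 75 45 .1
```

```text
shift [ 0.215  0.095 -0.487] turn [-0.149  0.018 -0.081] now [ 0.465 -0.086  0.333] target [ 0.508 -0.067  0.235] q [ 0.34  0.09 -0.69  0.37 -0.94 -0.58] F [-1.   0.2  0.6] w 0.0819 t 28.3
```

```bash
python3 -m inch '[[[0.07,0.03,-0.1,-0.037,0.0045,-0.02],[0.14,0.06,-0.2,-0.075,0.009,-0.04],[0.215,0.095,-0.3,-0.11,0.0135,-0.06],[0.215,0.095,-0.487,-0.149,0.018,-0.081],[0.215,0.095,-0.487,-0.149,0.018,-0.081],[0.215,0.095,-0.487,-0.149,0.018,-0.081]]]' 80
python3 go.py .4605 -.2435 .052 75 45 0
python3 - <<'E'
from h import *
snap('wrist','w13')
E
```

```text
t: 29.05
eef_pos: [0.5083, -0.0655, 0.2355]
ee_rot: [3.14, -0.783, -1.828]
force: [0.3, -0.3, 0.3]
width: 0.08
shift [-0.094 -0.347 -0.356] turn [-0.001 -0.    -0.001] now [ 0.508 -0.066  0.235] target [ 0.49  -0.135  0.164] q [ 0.4   0.4  -0.76  0.68 -1.07 -1.2 ] F [ 0.3 -0.3  0.3] w 0.08 t 29.05
```

View pics/w13.png

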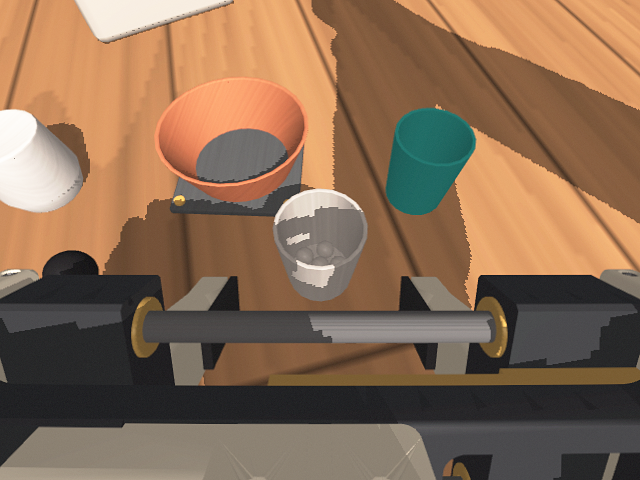

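Run:
```python
from seat import *
o=[(arm.camera_params('scene'),np.array([242.8,209.5])),(arm.camera_params('side'),np.array([320.5,173.5]))]
print(tri(o)); print(px2w(arm.camera_params('wrist'),71,268,.092))
for p,c in o: print(px2w(p,*c,.092))
```

```text
[ 0.60213511 -0.23826737  0.09600679]
[ 0.6099457  -0.24548957  0.092     ]
[ 0.59855252 -0.2414564   0.092     ]
[ 0.60334258 -0.2452342   0.092     ]
```

```bash
python3 -m inch '[[[-0.03,-0.12,-0.12,0,0,0],[-0.06,-0.22,-0.22,0,0,0],[-0.08,-0.3,-0.31,0,0,0],[-0.094,-0.35,-0.357,0,0,0],[-0.094,-0.35,-0.357,0,0,0]]]'
python3 go.py .4605 -.2435 .052 75 45 0
python3 - <<'E'
from h import *
snap('wrist','w14'); im=snap('side')[1]; cv2.imwrite('pics/s14.png',cv2.resize(im[120:270,280:480],None,fx=4,fy=4))
E
```

```text
t: 29.72
eef_pos: [0.4894, -0.1366, 0.1655]
ee_rot: [-3.139, -0.782, -1.835]
force: [-0.2, 0.9, 0.1]
width: 0.0803
shift [ 0.001  0.009 -0.005] turn [-0.001  0.001 -0.   ] now [ 0.489 -0.137  0.166] target [ 0.49  -0.135  0.164] q [ 0.21  0.47 -0.91  0.95 -0.88 -1.36] F [-0.2  0.9  0.1] w 0.0803 t 29.725
```

View pics/w14.png

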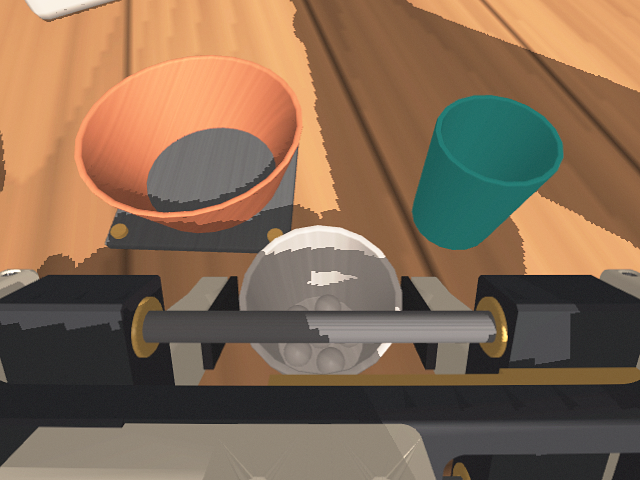

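View pics/s14.png

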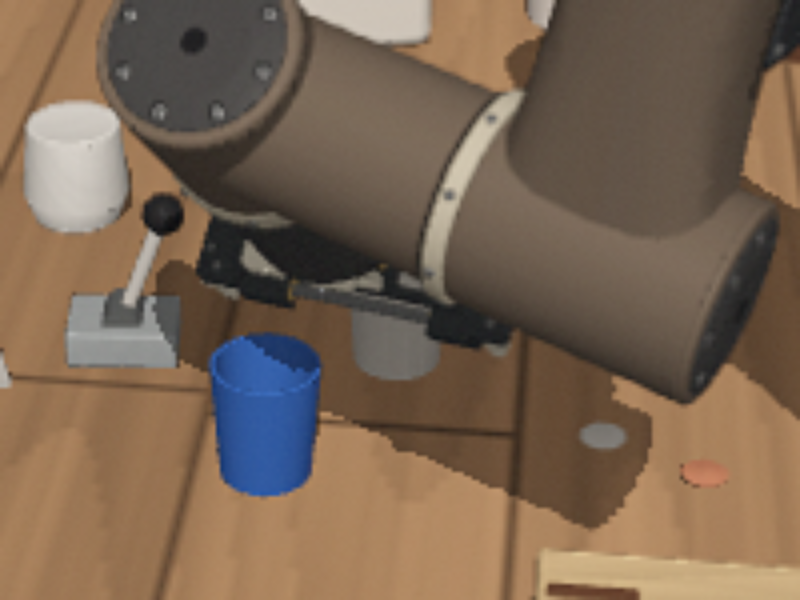

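```bash
python3 -m inch '[[[0,0,0,0,0,0],[0,0,0,0,0,0],[0,0,0,0,0,0],[0,0,0,0,0,0],[0,0,0,0,0,0]]]' 45 40; python3 -m inch '[[[0,0,0.05,0,0,0],[0,0,0.15,0,0,0],[0,0,0.3,0,0,0],[0,0,0.45,0,0,0],[0,0,0.45,0,0,0]]]'
python3 - <<'E'
from h import *
snap('wrist','w15')
E
```

```text
t: 30.45
eef_pos: [0.4898, -0.1356, 0.1644]
ee_rot: [-3.141, -0.784, -1.831]
force: [-1.0, 3.9, 7.1]
width: 0.0601
t: 31.08
eef_pos: [0.4902, -0.1354, 0.2559]
ee_rot: [-3.136, -0.781, -1.835]
force: [-0.6, 0.1, -3.0]
width: 0.0603
```

View pics/w15.png

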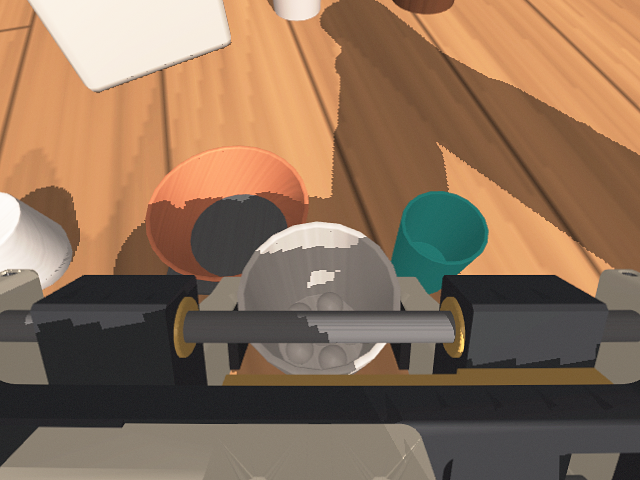

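```bash
cat > wp.py <<'E'
from go import *
# args: gx gy gz th t0 then list t:gz ; prints rows relative to the nominal start pose (g0,t0) and current offset
a=sys.argv; g=np.array(list(map(float,a[1:4]))); th=float(a[4]); 
s=arm.get_state(); Rc=R.from_euler('xyz',s['ee_rot']).as_matrix(); pc=np.array(s['eef_pos'])
q=np.array(s['q'])
for w in a[5:]:
    t,z=map(float,w.split(':')); Rm=tool(th,t); gg=g.copy(); gg[2]=z; p=gg-.159*Rm[:,2]
    q,e=ik(p,Rm@Rz(np.pi/2),q)
    print(t,'shift',((p-pc)/.2).round(3),'turn',(R.from_matrix(Rm@Rc.T).as_rotvec()/np.pi).round(4),'q',q.round(2),'e',round(e,4))
E
sed -i 's/^    q,e=ik(p,Rm@Rz.*False.*$//' go.py
python3 go.py .511 -.343 .14 75 45; python3 wp.py .511 -.343 0 75 45:.14 20:.14
```

```text
shift [ 0.252 -0.494 -0.012] turn [-0.001  0.001 -0.   ] now [ 0.49  -0.136  0.255] target [ 0.54  -0.234  0.252] q [ 0.26  0.33 -0.82  0.79 -1.03 -1.16] F [-0.2  0.3 -2.8] w 0.0601 t 31.125
45.0 shift [ 0.252 -0.494 -0.012] turn [-0.001  0.001 -0.   ] q [ 0.02  0.41 -0.74  0.96 -0.97 -2.64] e 0.0
20.0 shift [ 0.176 -0.775  0.173] turn [ 0.133 -0.035 -0.   ] q [-0.1   0.32 -0.53  0.47 -0.84 -2.08] e 0.0
```

```bash
sed -i 's/Rm@Rz(np.pi\/2),q)/Rm,q)/' wp.py; python3 -m inch '[[[0.06,-0.12,0,0,0,0],[0.12,-0.25,0,0,0,0],[0.19,-0.38,0,0,0,0],[0.252,-0.494,0,0,0,0],[0.252,-0.494,0,0,0,0]]]'; python3 wp.py .511 -.343 0 75 36:.14 28:.14 20:.14 12:.14 4:.135 -4:.13 -12:.125 -20:.12
```

```text
t: 31.75
eef_pos: [0.5398, -0.236, 0.2525]
ee_rot: [3.139, -0.783, -1.832]
force: [-0.5, -0.4, -1.8]
width: 0.0603
36.0 shift [-0.023 -0.084  0.081] turn [ 0.048 -0.013  0.   ] q [-0.02  0.36 -0.68  0.82 -0.89 -0.9 ] e 0.0
28.0 shift [-0.048 -0.175  0.14 ] turn [ 0.09  -0.025  0.   ] q [-0.05  0.34 -0.62  0.66 -0.85 -0.71] e 0.0
20.0 shift [-0.074 -0.273  0.185] turn [ 0.133 -0.036  0.   ] q [-0.1   0.32 -0.53  0.47 -0.84 -0.51] e 0.0
12.0 shift [-0.101 -0.376  0.215] turn [ 0.176 -0.048  0.   ] q [-0.16  0.32 -0.43  0.28 -0.86 -0.29] e 0.0
4.0 shift [-0.13  -0.482  0.206] turn [ 0.219 -0.059  0.   ] q [-0.23  0.34 -0.32  0.09 -0.91 -0.08] e 0.0
-4.0 shift [-0.159 -0.589  0.181] turn [ 0.262 -0.071  0.   ] q [-0.32  0.37 -0.22 -0.08 -0.99  0.1 ] e 0.0
-12.0 shift [-0.187 -0.695  0.14 ] turn [ 0.305 -0.083 -0.   ] q [-0.41  0.41 -0.12 -0.24 -1.08  0.26] e 0.0
-20.0 shift [-0.215 -0.798  0.085] turn [ 0.348 -0.094 -0.   ] q [-0.49  0.46 -0.04 -0.37 -1.18  0.39] e 0.0
```

```bash
python3 -m inch '[[[-0.023,-0.084,0.081,0.048,-0.013,0],[-0.048,-0.175,0.14,0.09,-0.025,0],[-0.074,-0.273,0.185,0.133,-0.036,0],[-0.101,-0.376,0.215,0.176,-0.048,0],[-0.13,-0.482,0.206,0.219,-0.059,0],[-0.159,-0.589,0.181,0.262,-0.071,0],[-0.187,-0.695,0.14,0.305,-0.083,0],[-0.215,-0.798,0.085,0.348,-0.094,0]]]'; python3 wp.py .511 -.343 0 75 -20:.12 -25:.115 -30:.11 -35:.11 -40:.11 -45:.11 -50:.11 -55:.11 -60:.11
python3 - <<'E'
from h import *
snap('side','s16');snap('scene','c16')
E
```

```text
t: 32.75
eef_pos: [0.4971, -0.3938, 0.2703]
ee_rot: [-3.139, 0.354, -1.831]
force: [-1.1, 0.6, -2.6]
width: 0.0606
-20.0 shift [-0.001 -0.009 -0.004] turn [-0.001  0.001 -0.   ] q [-0.49  0.46 -0.04 -0.37 -1.18  0.39] e 0.0
-25.0 shift [-0.017 -0.071 -0.056] turn [ 0.025 -0.006 -0.   ] q [-0.55  0.49  0.01 -0.44 -1.25  0.46] e 0.0
-30.0 shift [-0.033 -0.13  -0.113] turn [ 0.052 -0.013 -0.   ] q [-0.59  0.53  0.05 -0.51 -1.32  0.52] e 0.0
-35.0 shift [-0.049 -0.186 -0.15 ] turn [ 0.079 -0.02   0.   ] q [-0.64  0.57  0.1  -0.57 -1.39  0.57] e 0.0
-40.0 shift [-0.063 -0.24  -0.192] turn [ 0.106 -0.027  0.   ] q [-0.68  0.61  0.14 -0.63 -1.46  0.61] e 0.0
-45.0 shift [-0.076 -0.289 -0.239] turn [ 0.133 -0.035  0.   ] q [-0.72  0.65  0.18 -0.69 -1.54  0.64] e 0.0
-50.0 shift [-0.088 -0.334 -0.29 ] turn [ 0.16  -0.042  0.   ] q [-0.76  0.69  0.22 -0.74 -1.61  0.66] e 0.0
-55.0 shift [-0.099 -0.375 -0.345] turn [ 0.186 -0.049  0.   ] q [-0.79  0.73  0.26 -0.79 -1.68  0.68] e 0.0
-60.0 shift [-0.109 -0.411 -0.404] turn [ 0.213 -0.056  0.   ] q [-0.82  0.77  0.29 -0.84 -1.74  0.7 ] e 0.0
```

View pics/c16.png

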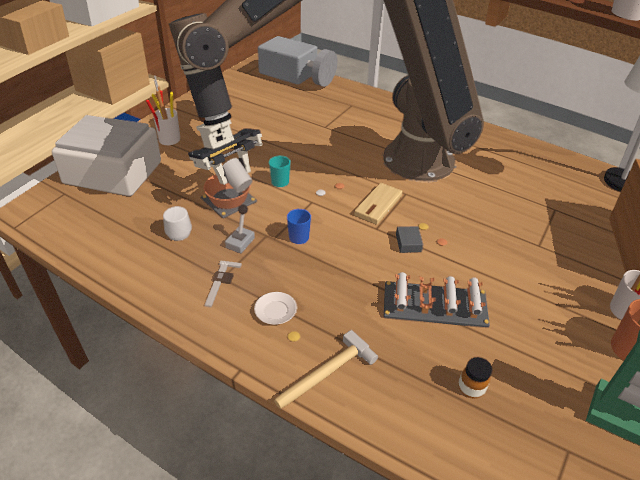

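View pics/s16.png

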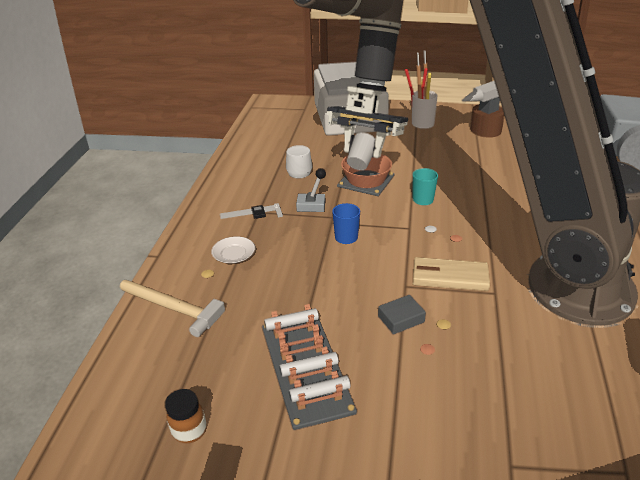

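```bash
python3 -m inch '[[[-0.017,-0.071,-0.056,0.025,-0.006,0],[-0.033,-0.13,-0.113,0.052,-0.013,0],[-0.049,-0.186,-0.15,0.079,-0.02,0],[-0.063,-0.24,-0.192,0.106,-0.027,0],[-0.076,-0.289,-0.239,0.133,-0.035,0],[-0.088,-0.334,-0.29,0.16,-0.042,0],[-0.088,-0.334,-0.29,0.16,-0.042,0],[-0.099,-0.375,-0.345,0.186,-0.049,0]]]'; python3 wp.py .511 -.343 0 75 -55:.11 -60:.11 -65:.11; python3 -m inch '[[[0,0,0,0,0,0],[0,0,0,0,0,0],[0,0,0,0,0,0],[0,0,0,0,0,0]]]'
python3 - <<'E'
from h import *
snap('wrist','w17'); 
im=snap('side')[1]; cv2.imwrite('pics/s17.png',cv2.resize(im[80:230,280:480],None,fx=4,fy=4,interpolation=cv2.INTER_CUBIC))
im=snap('scene')[1]; cv2.imwrite('pics/c17.png',cv2.resize(im[110:260,140:340],None,fx=4,fy=4,interpolation=cv2.INTER_CUBIC))
E
```

```text
t: 33.85
eef_pos: [0.4785, -0.4677, 0.2036]
ee_rot: [-3.141, 0.95, -1.832]
force: [-0.1, 1.2, -2.0]
width: 0.0603
-55.0 shift [-0.006 -0.005 -0.012] turn [ 0.003 -0.001 -0.   ] q [-0.79  0.73  0.26 -0.79 -1.68  0.68] e 0.0
-60.0 shift [-0.016 -0.041 -0.07 ] turn [ 0.03  -0.008 -0.   ] q [-0.82  0.77  0.29 -0.84 -1.74  0.7 ] e 0.0
-65.0 shift [-0.024 -0.072 -0.132] turn [ 0.057 -0.015 -0.   ] q [-0.84  0.81  0.32 -0.9  -1.81  0.71] e 0.0
t: 34.35
eef_pos: [0.4776, -0.4688, 0.203]
ee_rot: [-3.141, 0.952, -1.833]
force: [-0.3, 0.5, -1.6]
width: 0.0603
```

View pics/w17.png

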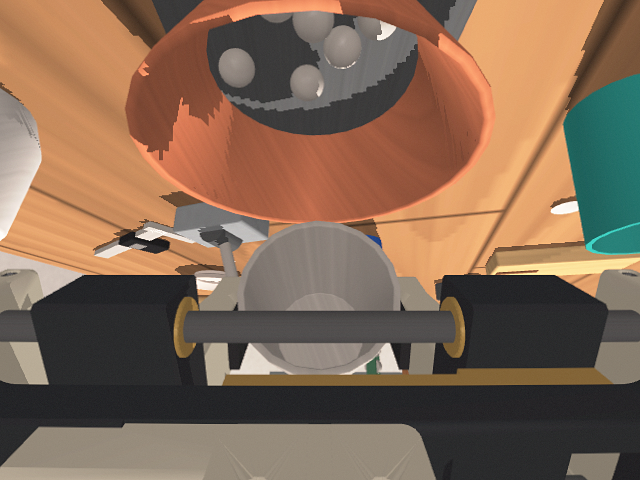

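View pics/s17.png

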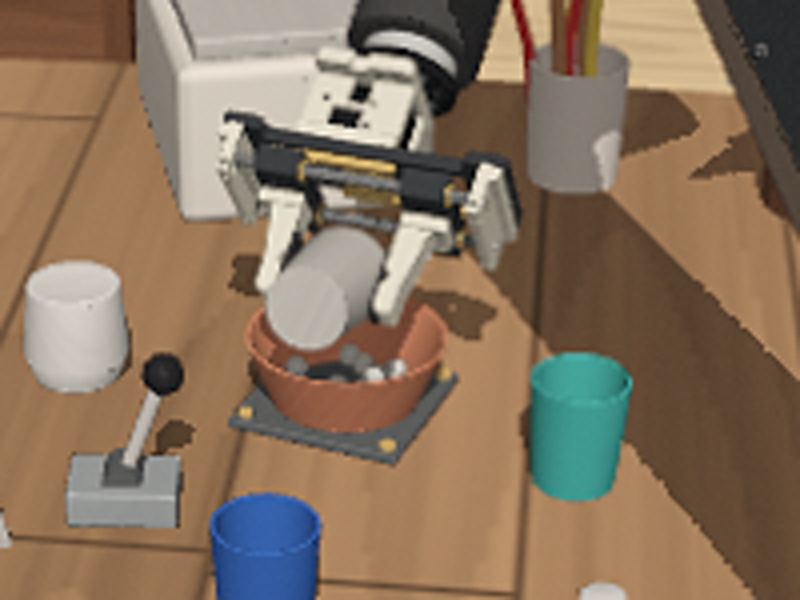

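View pics/c17.png

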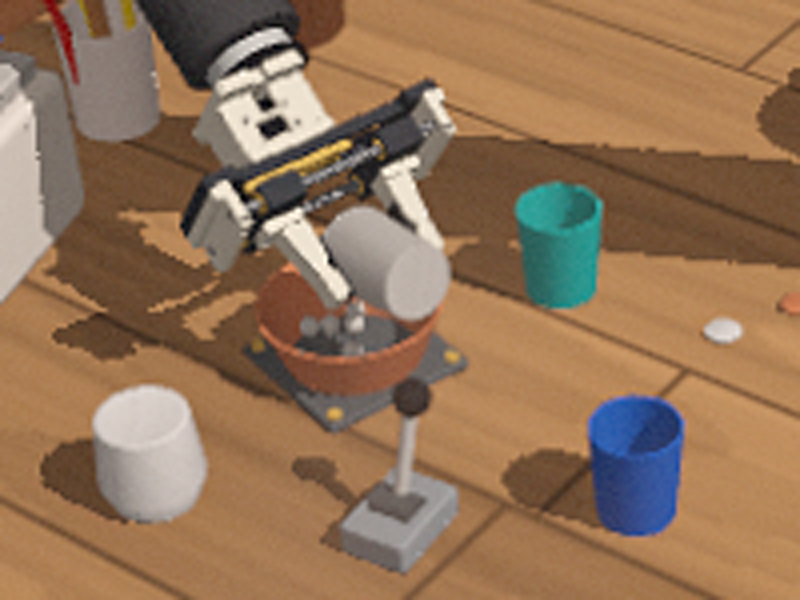

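```bash
python3 wp.py .511 -.343 0 75 -46:.115 -38:.12 -30:.125 -22:.13 -14:.14 -6:.14 2:.14 10:.14
```

```text
-46.0 shift [0.02  0.078 0.115] turn [-0.046  0.012  0.001] q [-0.73  0.65  0.19 -0.7  -1.56  0.64] e 0.0
-38.0 shift [0.041 0.157 0.214] turn [-0.089  0.024  0.001] q [-0.67  0.58  0.13 -0.61 -1.45  0.58] e 0.0
-30.0 shift [0.065 0.246 0.301] turn [-0.132  0.035  0.001] q [-0.59  0.52  0.07 -0.51 -1.34  0.51] e 0.0
-22.0 shift [0.091 0.342 0.375] turn [-0.175  0.047  0.001] q [-0.51  0.46 -0.01 -0.4  -1.23  0.41] e 0.0
-14.0 shift [0.118 0.444 0.459] turn [-0.218  0.059  0.001] q [-0.43  0.4  -0.09 -0.27 -1.13  0.29] e 0.0
-6.0 shift [0.147 0.55  0.478] turn [-0.261  0.07   0.001] q [-0.34  0.37 -0.18 -0.12 -1.03  0.14] e 0.0
2.0 shift [0.175 0.657 0.482] turn [-0.304  0.082  0.   ] q [-0.25  0.34 -0.29  0.04 -0.94 -0.03] e 0.0
10.0 shift [0.204 0.763 0.471] turn [-0.346  0.093  0.   ] q [-0.17  0.33 -0.4   0.23 -0.87 -0.24] e 0.0
```

```bash
python3 -m inch '[[[0.02,0.078,0.115,-0.046,0.012,0],[0.041,0.157,0.214,-0.089,0.024,0],[0.065,0.246,0.301,-0.132,0.035,0],[0.091,0.342,0.375,-0.175,0.047,0],[0.118,0.444,0.459,-0.218,0.059,0],[0.147,0.55,0.478,-0.261,0.07,0],[0.175,0.657,0.482,-0.304,0.082,0],[0.204,0.763,0.471,-0.346,0.093,0]]]'; python3 wp.py .511 -.343 0 75 18:.14 26:.14 34:.14 42:.14 45:.14; python3 wp.py .4605 -.2435 0 75 45:.14
python3 - <<'E'
from h import *
im=snap('scene')[1]; cv2.imwrite('pics/c18.png',cv2.resize(im[110:260,140:340],None,fx=4,fy=4,interpolation=cv2.INTER_CUBIC))
E
```

```text
t: 35.5
eef_pos: [0.5184, -0.3154, 0.2971]
ee_rot: [-3.139, -0.176, -1.834]
force: [-0.4, -1.5, -0.7]
width: 0.0599
18.0 shift [ 0.026  0.099 -0.029] turn [-0.042  0.012  0.   ] q [-0.11  0.32 -0.5   0.42 -0.84 -0.45] e 0.0
26.0 shift [ 0.053  0.199 -0.071] turn [-0.085  0.024  0.   ] q [-0.06  0.33 -0.6   0.61 -0.84 -0.66] e 0.0
34.0 shift [ 0.078  0.291 -0.126] turn [-0.128  0.035  0.   ] q [-0.02  0.36 -0.67  0.78 -0.88 -0.85] e 0.0
42.0 shift [ 0.101  0.376 -0.195] turn [-0.171  0.047 -0.   ] q [ 0.01  0.39 -0.72  0.92 -0.94 -1.02] e 0.0
45.0 shift [ 0.108  0.405 -0.223] turn [-0.187  0.051 -0.   ] q [ 0.02  0.41 -0.74  0.96 -0.97 -1.07] e 0.0
45.0 shift [-0.144  0.902 -0.223] turn [-0.187  0.051 -0.   ] q [ 0.26  0.34 -0.83  0.79 -1.04 -1.16] e 0.0
```

View pics/c18.png

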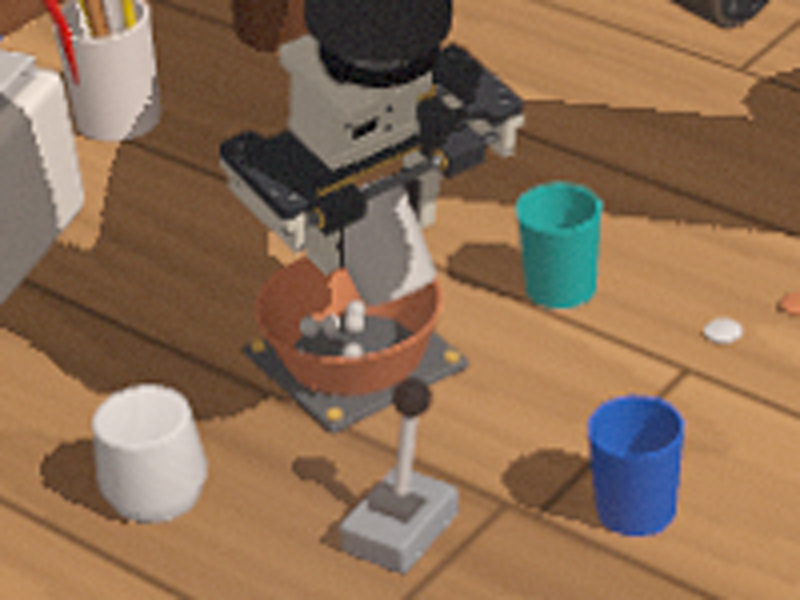

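```bash
python3 -m inch '[[[0.026,0.099,0,-0.042,0.012,0],[0.053,0.199,-0.03,-0.085,0.024,0],[0.06,0.35,-0.1,-0.128,0.035,0],[0,0.5,-0.18,-0.171,0.047,0],[-0.07,0.7,-0.223,-0.187,0.051,0],[-0.144,0.9,-0.223,-0.187,0.051,0],[-0.144,0.9,-0.223,-0.187,0.051,0]]]'; python3 go.py .4605 -.2435 .06 75 45
python3 - <<'E'
from h import *
snap('wrist','w19')
E
```

```text
t: 36.42
eef_pos: [0.4892, -0.1346, 0.2518]
ee_rot: [3.14, -0.781, -1.83]
force: [1.3, -1.0, -2.2]
width: 0.0601
shift [ 0.002 -0.002 -0.397] turn [-0.002  0.    -0.   ] now [ 0.489 -0.135  0.252] target [ 0.49  -0.135  0.172] q [ 0.26  0.34 -0.83  0.79 -1.03 -1.16] F [ 1.3 -1.  -2.2] w 0.0601 t 36.425
```

View pics/w19.png

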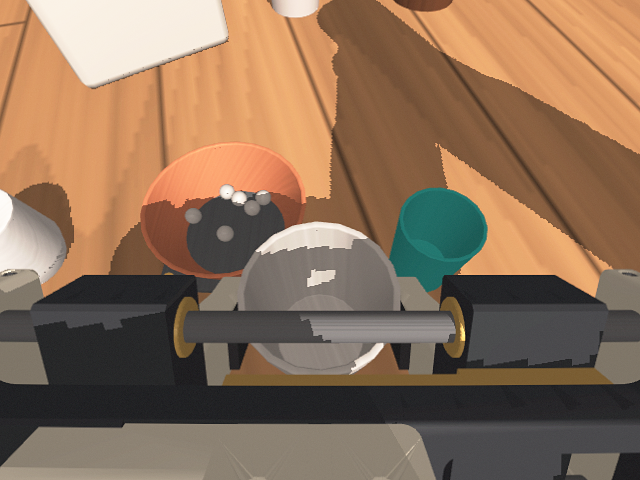

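```bash
python3 -m inch '[[[0,0,-0.2,0,0,0],[0,0,-0.36,0,0,0],[0,0,-0.41,0,0,0],[0,0,-0.425,0,0,0],[0,0,-0.435,0,0,0],[0,0,-0.435,0,0,0]]]'
```

```text
t: 37.22
eef_pos: [0.4896, -0.1366, 0.1654]
ee_rot: [-3.141, -0.781, -1.834]
force: [0.5, -0.4, -1.7]
width: 0.0603
```

```bash
python3 -m inch '[[[0,0,-0.004,0,0,0],[0,0,-0.008,0,0,0],[0,0,-0.008,0,0,0]]]'
```

```text
t: 37.6
eef_pos: [0.4895, -0.1365, 0.1645]
ee_rot: [-3.141, -0.783, -1.834]
force: [-2.7, 5.4, 10.8]
width: 0.0605
```

```bash
python3 -m inch '[[[0,0,0.004,0,0,0],[0,0,0.004,0,0,0],[0,0,0.004,0,0,0],[0,0,0.004,0,0,0]]]' 80; python3 -m inch '[[[0.01,0.035,0.035,0,0,0],[0.03,0.1,0.105,0,0,0],[0.06,0.22,0.23,0,0,0],[0.095,0.345,0.36,0,0,0],[0.095,0.345,0.36,0,0,0]]]'
python3 - <<'E'
from h import *
snap('wrist','w20'); snap('side','s20');snap('scene','c20')
im=cv2.imread('pics/s20.png'); cv2.imwrite('pics/s20z.png',cv2.resize(im[130:270,280:480],None,fx=4,fy=4,interpolation=cv2.INTER_CUBIC))
E
```

```text
t: 38.1
eef_pos: [0.4893, -0.1366, 0.1638]
ee_rot: [3.14, -0.781, -1.833]
force: [0.3, 0.5, -0.6]
width: 0.0803
t: 38.72
eef_pos: [0.5098, -0.0652, 0.2377]
ee_rot: [-3.138, -0.778, -1.834]
force: [0.7, 0.3, -0.1]
width: 0.0801
```

View pics/w20.png

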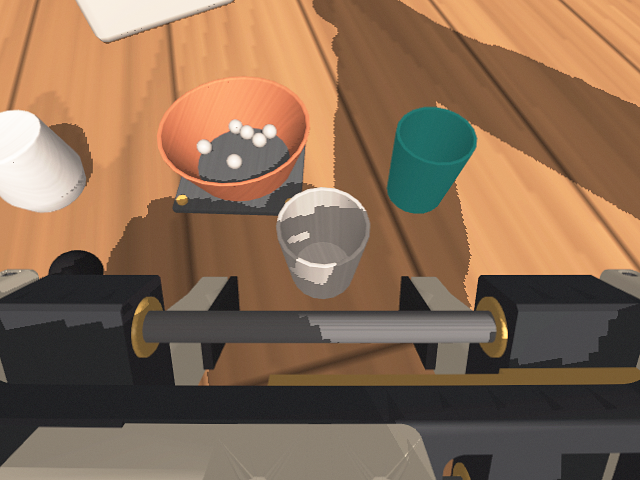

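View pics/s20.png

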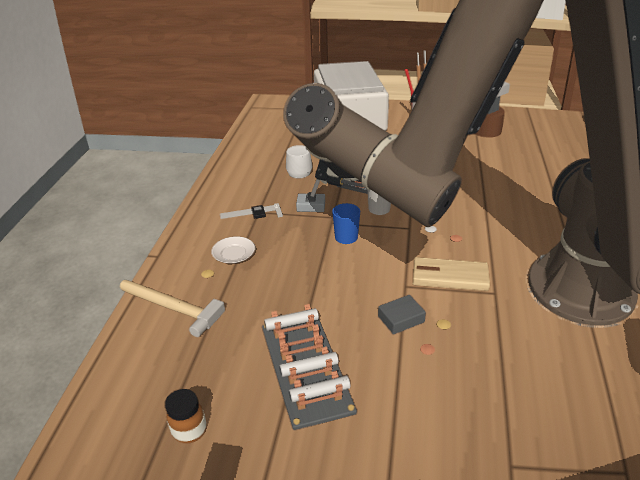

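View pics/c20.png

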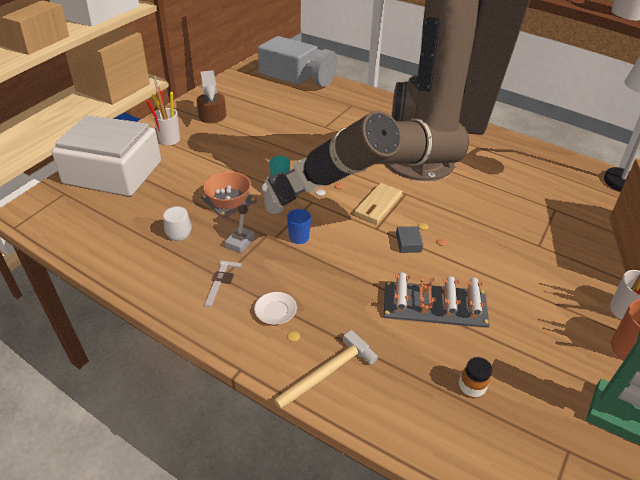

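Run:
```python
from h import *
im=cv2.imread('pics/w11.png'); cv2.imwrite('pics/w11z.png',cv2.resize(im[50:180,20:190],None,fx=4.5,fy=4.5,interpolation=cv2.INTER_CUBIC))
```

```text
(no output)
```

View pics/w11z.png

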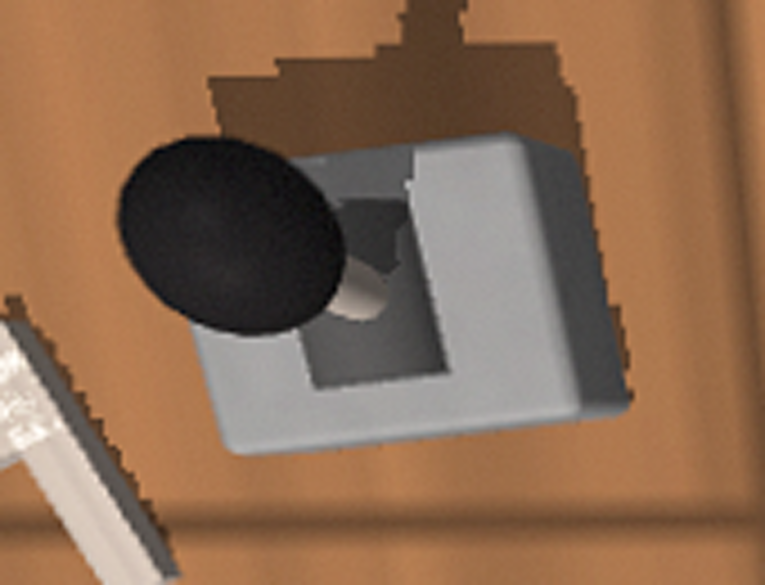

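Run:
```python
from kin import *
p=arm.camera_params('wrist'); s=arm.get_state()
Tt=np.eye(4);Tt[:3,:3]=R.from_euler('xyz',s['ee_rot']).as_matrix();Tt[:3,3]=s['eef_pos']
C=np.linalg.inv(Tt)@np.array(p['pose'])
T2=np.eye(4);T2[:3,:3]=R.from_euler('xyz',[3.14071882,3.1e-5,-1.57566]).as_matrix();T2[:3,3]=[.45221,-.14019,.34479]
p=dict(p);p['pose']=T2@C
P=[]
for c in ((523,137),(580,415),(238,453)):
    w=px2w(p,c[0]/4.5+20,c[1]/4.5+50,.0245); P.append(w[:2]); print(w.round(4))
P=np.array(P); print('centre',(P[0]+P[2])/2,'edges',np.linalg.norm(P[0]-P[1]),np.linalg.norm(P[1]-P[2]),'ang long',np.degrees(np.arctan2(*(P[2]-P[1])[::-1])))
print('ball',px2w(p,230/4.5+20,237/4.5+50,.092))
```

```text
[ 0.5985 -0.2619  0.0245]
[ 0.5946 -0.2138  0.0245]
[ 0.6605 -0.2075  0.0245]
centre [ 0.62950241 -0.23468679] edges 0.048208673957463276 0.06617134443893526 ang long 5.531217686919608
ball [ 0.60921583 -0.23862596  0.092     ]
```

```bash
python3 wp.py .545 -.241 0 90 0:.171 0:.101
```

```text
0.0 shift [ 0.186 -0.867  0.472] turn [ 0.247 -0.033  0.079] q [-0.09  0.29 -0.27  0.   -1.01  0.09] e 0.0
0.0 shift [ 0.186 -0.867  0.122] turn [ 0.247 -0.033  0.079] q [-0.09  0.36 -0.35 -0.   -0.86  0.09] e 0.0
```

```bash
python3 -m inch '[[[0,0.05,0.2,0.04,-0.005,0.01],[0.05,0,0.4,0.085,-0.011,0.025],[0.1,-0.15,0.5,0.13,-0.017,0.04],[0.15,-0.35,0.5,0.175,-0.023,0.055],[0.186,-0.55,0.472,0.215,-0.028,0.07],[0.186,-0.75,0.472,0.247,-0.033,0.079],[0.186,-0.867,0.472,0.247,-0.033,0.079],[0.186,-0.867,0.472,0.247,-0.033,0.079]]]' 0 30; python3 wp.py .545 -.241 0 90 0:.171 0:.096
python3 - <<'E'
from h import *
snap('wrist','w21');
im=snap('side')[1]; cv2.imwrite('pics/s21.png',cv2.resize(im[80:230,260:460],None,fx=4,fy=4,interpolation=cv2.INTER_CUBIC))
im=snap('scene')[1]; cv2.imwrite('pics/c21.png',cv2.resize(im[110:260,160:360],None,fx=4,fy=4,interpolation=cv2.INTER_CUBIC))
E
```

```text
t: 39.88
eef_pos: [0.5444, -0.2434, 0.3288]
ee_rot: [3.138, -0.0, -1.576]
force: [-0.4, 0.8, -0.3]
width: 0.0056
0.0 shift [0.003 0.012 0.006] turn [ 0.    -0.001  0.002] q [-0.09  0.29 -0.27 -0.   -1.01  0.09] e 0.0
0.0 shift [ 0.003  0.012 -0.369] turn [ 0.    -0.001  0.002] q [-0.09  0.37 -0.35 -0.   -0.85  0.09] e 0.0
```

View pics/s21.png

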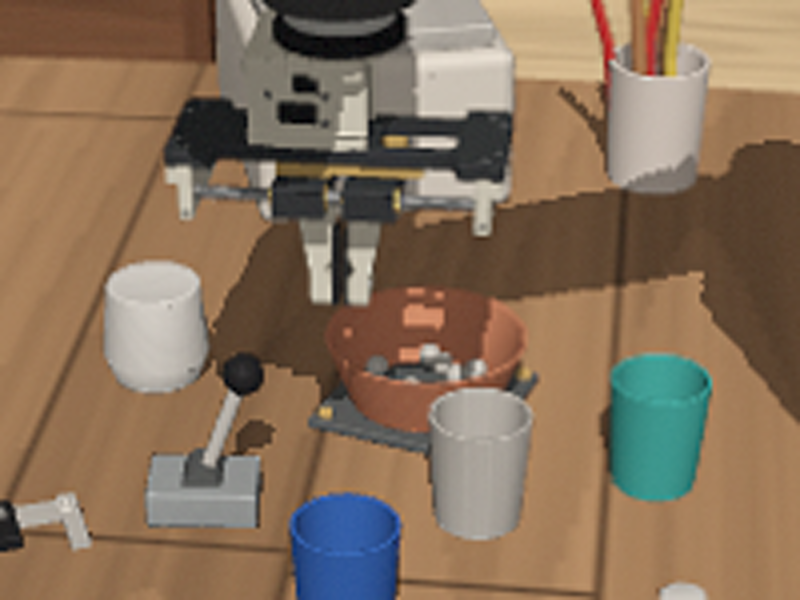

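View pics/c21.png

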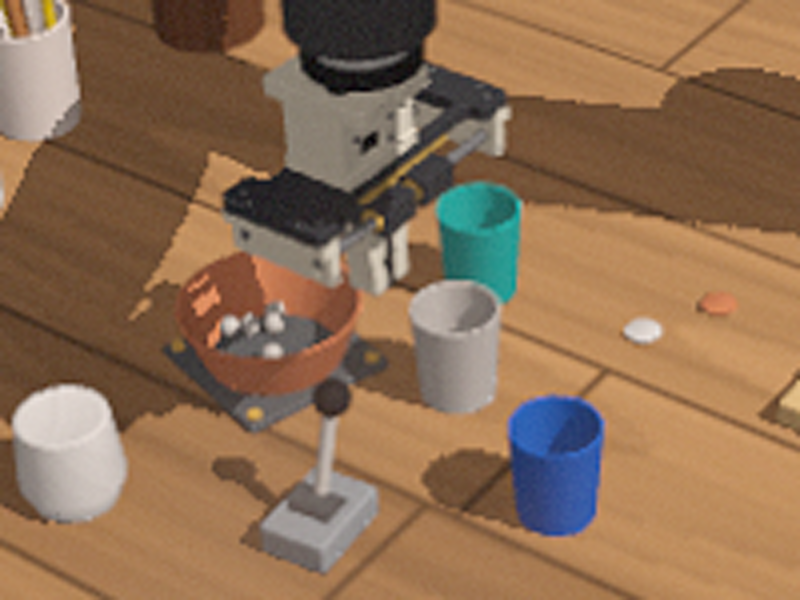

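View pics/w21.png

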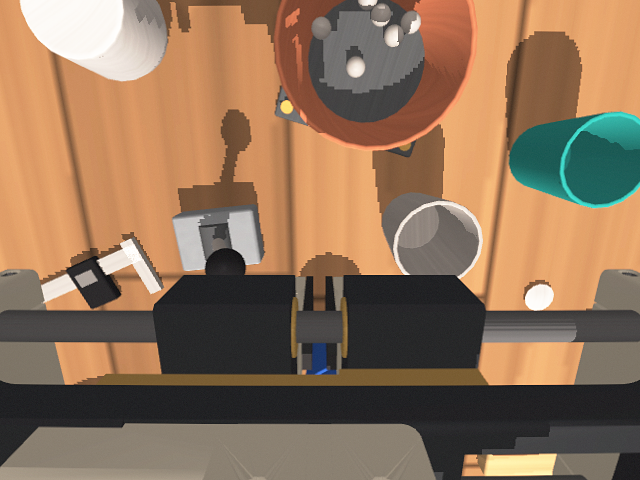

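```bash
python3 -m inch '[[[0,0.012,-0.15,0,0,0],[0,0.012,-0.3,0,0,0],[0,0.012,-0.37,0,0,0],[0,0.012,-0.37,0,0,0]]]' 0
python3 - <<'E'
from h import *
im=snap('side')[1]; cv2.imwrite('pics/s22.png',cv2.resize(im[130:230,260:400],None,fx=5,fy=5,interpolation=cv2.INTER_CUBIC))
im=snap('scene')[1]; cv2.imwrite('pics/c22.png',cv2.resize(im[160:260,200:330],None,fx=5,fy=5,interpolation=cv2.INTER_CUBIC))
E
```

```text
t: 40.52
eef_pos: [0.5454, -0.238, 0.2555]
ee_rot: [3.139, -0.001, -1.571]
force: [-0.0, -0.8, 1.0]
width: 0.0003
```

View pics/s22.png

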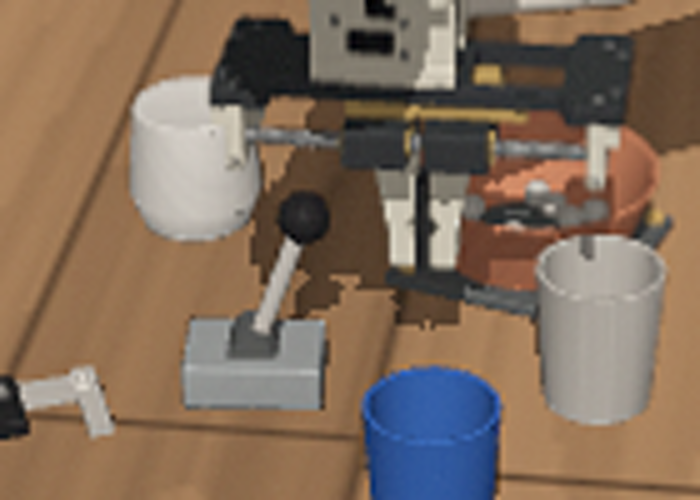

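View pics/c22.png

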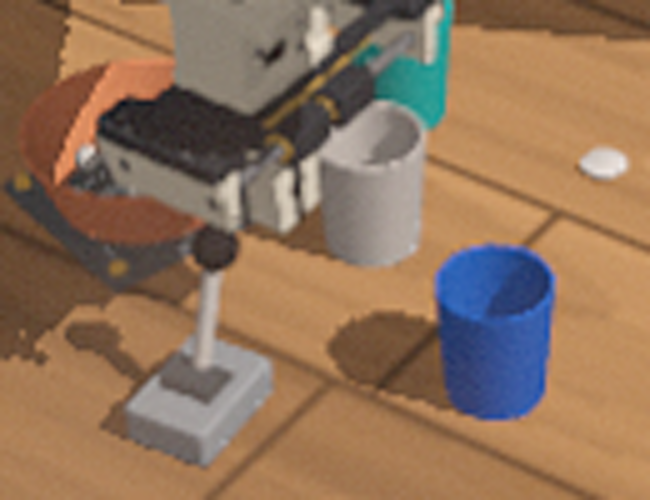

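```bash
python3 -m inch '[[[0.06,0,0,0,0,0],[0.12,0,0,0,0,0],[0.17,0,0,0,0,0],[0.22,0.01,0,0,0,0],[0.27,0.015,0,0,0,0],[0.32,0.02,0,0,0,0],[0.36,0.025,0,0,0,0],[0.36,0.025,0,0,0,0]]]'
python3 - <<'E'
from h import *
im=snap('side')[1]; cv2.imwrite('pics/s23.png',cv2.resize(im[130:230,260:400],None,fx=5,fy=5,interpolation=cv2.INTER_CUBIC))
im=snap('scene')[1]; cv2.imwrite('pics/c23.png',cv2.resize(im[160:260,200:330],None,fx=5,fy=5,interpolation=cv2.INTER_CUBIC))
E
```

```text
t: 41.62
eef_pos: [0.6181, -0.2334, 0.2559]
ee_rot: [3.141, -0.001, -1.572]
force: [-1.1, -0.4, 0.4]
width: 0.0001
```

View pics/s23.png

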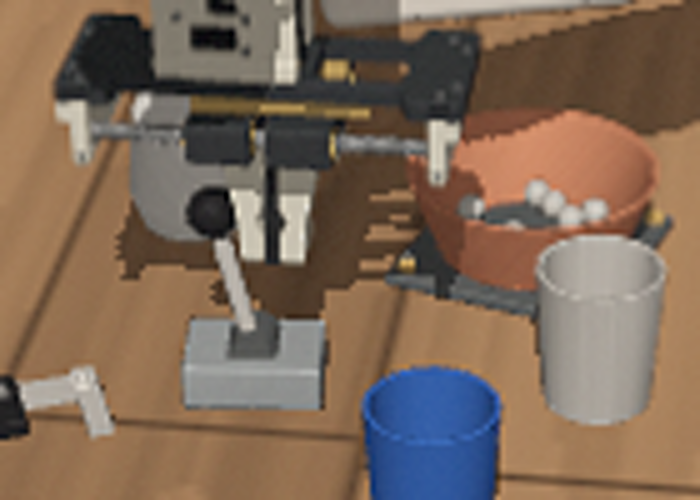

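View pics/c23.png

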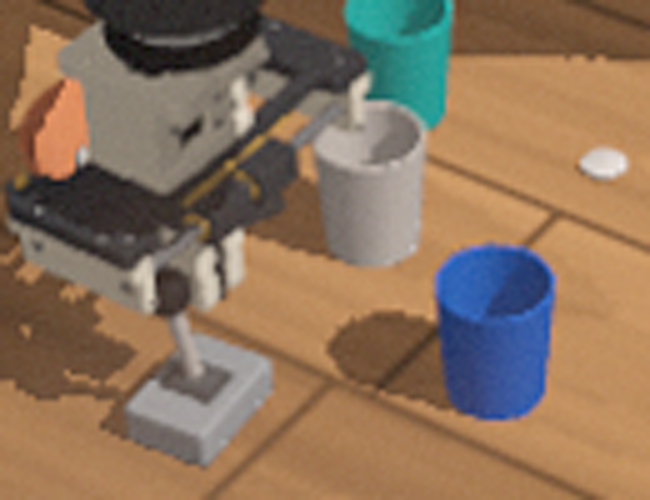

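```bash
python3 -m inch '[[[0.03,0.03,0,0,0,0],[0.06,0.035,0,0,0,0],[0.09,0.04,0,0,0,0],[0.12,0.04,0,0,0,0],[0.12,0.04,0,0,0,0]]]'
python3 - <<'E'
from h import *
im=snap('side')[1]; cv2.imwrite('pics/s24.png',cv2.resize(im[130:230,260:400],None,fx=5,fy=5,interpolation=cv2.INTER_CUBIC))
E
```

```text
t: 42.35
eef_pos: [0.6414, -0.2256, 0.2559]
ee_rot: [3.14, -0.0, -1.572]
force: [-2.5, 0.7, 0.4]
width: 0.0003
```

View pics/s24.png

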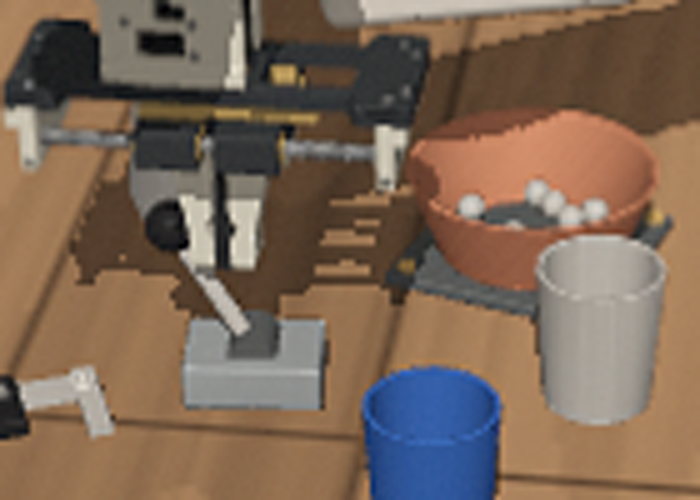

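```bash
python3 -m inch '[[[0.02,0,0,0,0,0],[0.04,0,0,0,0,0],[0.04,0,0,0,0,0]]]'; python3 -m inch '[[[0.02,0,0,0,0,0],[0.03,0,0,0,0,0],[0.03,0,0,0,0,0]]]'
```

```text
t: 42.78
eef_pos: [0.6443, -0.2258, 0.2556]
ee_rot: [3.127, 0.001, -1.574]
force: [-25.3, 3.6, 15.7]
width: 0.0005
t: 43.15
eef_pos: [0.6465, -0.2261, 0.2555]
ee_rot: [3.117, 0.002, -1.575]
force: [-41.1, 6.8, 27.6]
width: 0.0
```

```bash
python3 -m inch '[[[-0.1,0,0,0,0,0],[-0.25,0,0.05,0,0,0],[-0.3,0,0.25,0,0,0],[-0.3,0.1,0.5,0,0,0],[-0.3,0.3,0.7,0,0,0],[-0.3,0.6,0.7,0,0,0],[-0.3,0.9,0.7,0,0,0],[-0.3,0.9,0.7,0,0,0]]]'
python3 - <<'E'
from seat import *
ps,ims=snap('side','s25'); pc,imc=snap('scene','c25'); snap('wrist','w25')
cv2.imwrite('pics/s25z.png',cv2.resize(ims[130:270,260:460],None,fx=4,fy=4,interpolation=cv2.INTER_CUBIC))
cv2.imwrite('pics/c25z.png',cv2.resize(imc[150:340,190:500],None,fx=2.5,fy=2.5,interpolation=cv2.INTER_CUBIC))
E
```

```text
t: 44.15
eef_pos: [0.5959, -0.0421, 0.3972]
ee_rot: [-3.139, 0.0, -1.567]
force: [0.4, -1.4, 0.8]
width: 0.0005
```

View pics/s25z.png

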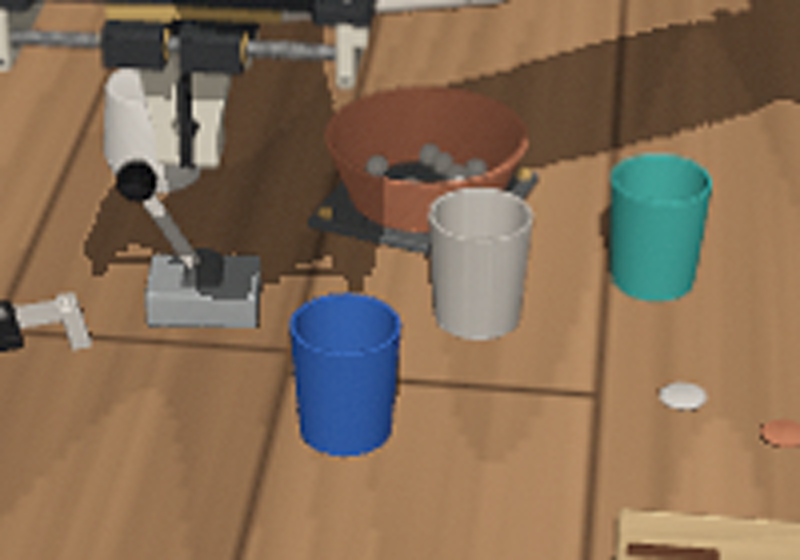

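View pics/c25z.png

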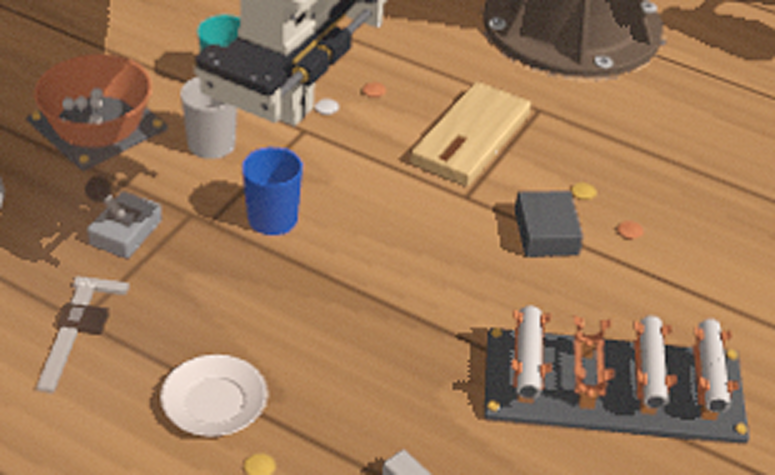

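View pics/s25.png

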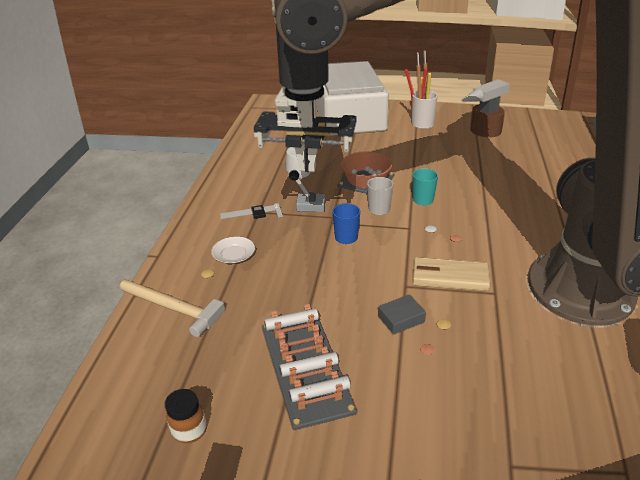

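Run:
```python
from seat import *
o=[(arm.camera_params('scene'),np.array([229.5,225])),(arm.camera_params('side'),np.array([293.8,175.5]))]
P=tri(o);print(P, np.linalg.norm(P[:2]-[.602,-.238]))
ims=cv2.imread('pics/s25.png');imc=cv2.imread('pics/c25.png')
for S in ([.5091,.3724,.045],[.5339,.3199,.045],[.5835,.215,.045]):
    a=find('scene',S,(arm.camera_params('scene'),imc));b=find('side',S,(arm.camera_params('side'),ims)); print(tri([(a[0],a[1]),(b[0],b[1])]).round(4))
```

```text
[ 0.6666251  -0.23000372  0.09216204] 0.06511792073268745
[0.5046 0.3744 0.0492]
[0.5318 0.3231 0.0492]
[0.5838 0.2168 0.0478]
```

Run:
```python
from seat import *
def ball(im,g):
    v=im.max(2); x,y=g; w=v[y-9:y+10,x-9:x+10]; m=(w<50).astype(np.uint8)
    n,l,st,ce=cv2.connectedComponentsWithStats(m); i=1+np.argmax(st[1:,4]); return ce[i]+[x-9,y-9],st[i]
for tag,gs,gc in (('0',(320,173),(243,209)),('25',(294,175),(230,225))):
    bs=ball(cv2.imread('pics/%s.png'%('side0' if tag=='0' else 's25')),gs); bc=ball(cv2.imread('pics/%s.png'%('scene0' if tag=='0' else 'c25')),gc)
    print(bs,bc,tri([(arm.camera_params('side'),bs[0]),(arm.camera_params('scene'),bc[0])]))
```

```text
Traceback (most recent call last):
ValueError: attempt to get argmax of an empty sequence
```

Run:
```python
from seat import *
def ball(im,g,T):
    v=im.max(2); x,y=g; w=v[y-9:y+10,x-9:x+10]; m=(w<T).astype(np.uint8)
    n,l,st,ce=cv2.connectedComponentsWithStats(m); i=1+np.argmax(st[1:,4]); return ce[i]+[x-9,y-9],st[i]
im=cv2.imread('pics/c25.png'); print(im[216:236,222:238].max(2))
cv2.imwrite('pics/c25b.png',cv2.resize(im[195:265,200:270],None,fx=8,fy=8,interpolation=cv2.INTER_NEAREST))
for a,b,gs,gc in (('side0','scene0',(320,173),(243,209)),):
    bs=ball(cv2.imread('pics/side0.png'),gs,60); bc=ball(cv2.imread('pics/scene0.png'),gc,60)
    print(bs,bc,tri([(arm.camera_params('side'),bs[0]),(arm.camera_params('scene'),bc[0])]))
print(ball(cv2.imread('pics/s25.png'),(294,175),60))
```

```text
[[ 77  78  73  68  76  87 102 102 113 111 116 120 115 113 115 118]
 [ 77  74  73  81  84  85  96 104 111 112 116 116 115 116 115 117]
 [ 97  87  97  95  93  88  85  92  96 106 110 113 114 115 115 114]
 [106 104 103 102 102  99  96  90  88  88  95  97 110 107 142 169]
 [106 109 104 104 102  85  86  80  81  89  88  94  92  95 143 178]
 [104 108 107 103  78  62  66  63  67  74  81  93  90  86 119 157]
 [109 111 110  81  68  72  65  67  58  65  68  87  99 113 133 124]
 [110 107  93  64  60  62  67  64  63  67  65  73  90 132 141  96]
 [110 106  76  63  67  68  69  69  65  64  66  68  90 111 119 101]
 [111 104  66  65  64  66  71  69  68  65  67  71  90 100 101 100]
 [108 111  71  69  69  69  70  72  67  65  68  72  91 110 103 120]
 [112 107  83  65  69  65  67  71  67  66  70  76 100 108 136 148]
 [107 111  97  76  68  64  65  72  75  73  68 143 163 107 122 120]
 [104 108 109  98  77  67  66  69  72  80 132 161 137 109 103 101]
 [105 105 107 106 101  88  79  82  78  90 127 130 115 110 104 100]
 [105 100 105 103 108 106 102 105 106 108 114 118 117 119 108  89]
 [153 152 143 102 106 107 108 109 108 108 114 114 118 120 114 102]
 [126 122 128 145 107 103 110 107 111 106 104 104 105 123 117 112]
 [106 102 101 120 103 105 104 106 104 105 106  87 100 121 117 147]
 [109 108 107 107 106 107 106 104 108 106  96  82  87 101 117 150]]
(array([320.425 , 173.2125]), array([ 5,  5, 10, 10, 80], dtype=int32)) (array([245.5, 211.5]), array([11, 11,  2,  2,  2], dtype=int32)) [ 0.60251823 -0.22993226  0.0978746 ]
(array([293.50632911, 175.06329114]), array([ 4,  5, 10, 10, 79], dtype=int32))
```

View pics/c25b.png

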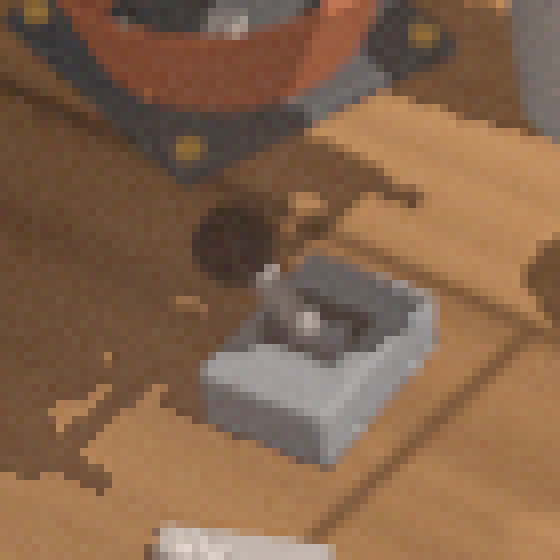

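```bash
python3 -m inch '[[[0.1,-0.2,-0.1,0,0,0],[0.22,-0.44,-0.25,0,0,0],[0.22,-0.44,-0.25,0,0,0],[0.22,-0.44,-0.25,0,0,0]]]'
python3 - <<'E'
from h import *
p,im=snap('wrist','w26'); np.save('w26p.npy',p,allow_pickle=True)
cv2.imwrite('pics/w26z.png',cv2.resize(im[20:220,220:440],None,fx=3,fy=3,interpolation=cv2.INTER_CUBIC))
E
```

```text
t: 44.8
eef_pos: [0.6394, -0.1352, 0.3459]
ee_rot: [3.14, -0.001, -1.574]
force: [0.1, 0.8, 0.2]
width: 0.0005
```

View pics/w26.png

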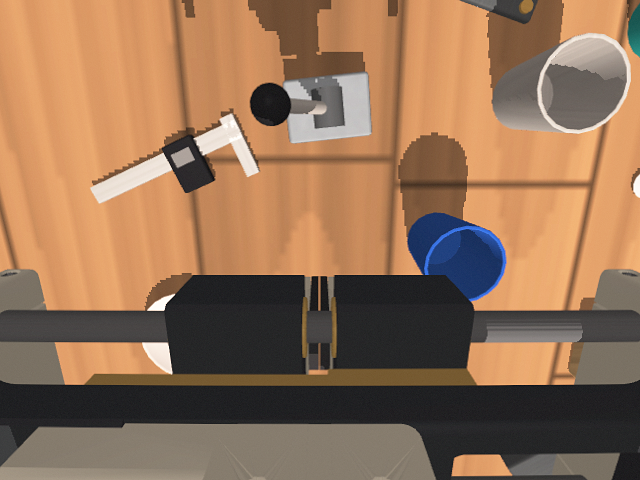

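View pics/w26z.png

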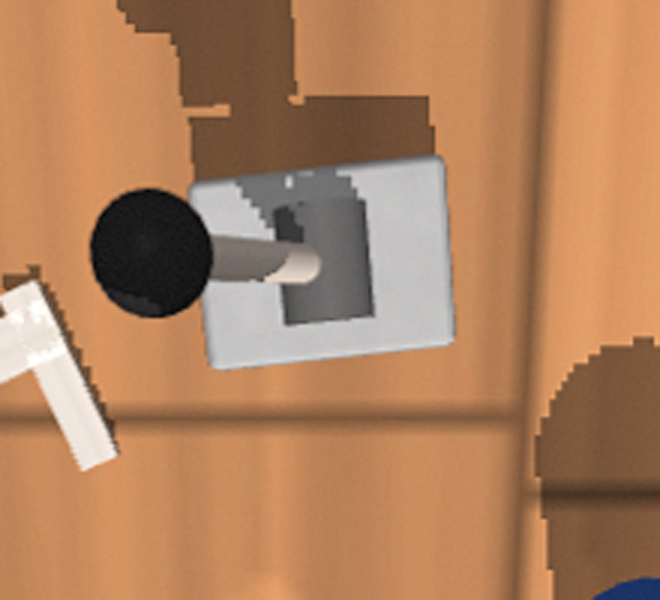

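Run:
```python
from h import *
p=np.load('w26p.npy',allow_pickle=True).item()
c=[px2w(p,x/3+220,y/3+20,.0248)[:2] for x,y in ((190,183),(443,156),(455,343),(213,369))]
c=np.array(c); ctr=c.mean(0); print(c.round(4),ctr)
d=(c[0]+c[3]-c[1]-c[2]); d/=np.linalg.norm(d); print('x axis',d,np.linalg.norm(c[0]-c[1]),np.linalg.norm(c[1]-c[2]))
for th in (0.25,.3,.35,.4,.45,.5):
    B=np.r_[ctr+d*.08*np.sin(th),.022+.08*np.cos(th)]; print(th+.5,(w2px(p,B)-[220,20])*3)
```

```text
[[ 0.6672 -0.2555]
 [ 0.5995 -0.262 ]
 [ 0.5945 -0.214 ]
 [ 0.6622 -0.2072]] [ 0.63085021 -0.23467229]
x axis [0.99520654 0.0977954 ] 0.0680597026680076 0.048246574675871415
0.75 [239.43736843 241.94889154]
0.8 [221.14429211 244.55848551]
0.85 [203.40765807 247.21160476]
0.9 [186.30587855 249.89391842]
0.95 [169.90999558 252.59131759]
1.0 [154.28319484 255.29007711]
```

Run:
```python
from h import *
print(arm.job_done()); print(arm.get_state()['t'])
```

```text
the job is handed in; nothing more can be done
None
the job is handed in; nothing more can be done
```

The job was done and handed in at about 45 s of the 208 s allowed; no verdict was reported. There were three silver tubes on the bench; no fourth showed in any camera view.

**What I did:** I snapped the tubes into seats 3, 2 and 0 and poured the six shot from the grey beaker into the copper hopper bowl. I then stood the beaker back upright about where it had been and pushed the lever over last.

**What the last checks showed:**
- **Tubes:** All three read 48–49 mm high in the final pictures, about 3–4 mm above the 45 mm seat height. I put that down to the pictures picking out the bright upper side of each tube. The tube in seat 2 hit a hard stop at 30 N, and the other two read within about 1.5 mm of it. They sat within about 5 mm of their seat centres along and across.
- **Shot:** All six could be counted in the bowl, and the beaker was visibly empty.
- **Beaker:** It stood upright in the last wrist-camera picture.
- **Lever:** It was pushed to its stop. A first estimate from the side camera gave only about 0.89 rad, close to the 0.85 limit. A closer overhead view matched about 1.0 rad.
- **Robot:** At the end it was clear of everything.

**Two things to note:**
- The fingertips briefly pressed the lever stop with about 41 N along x (50 N including the upward part). The 40 N limit is for the arm and gripper body, so I don't think it applies to the fingers.
- Nothing suggested the bench block, saucer, caliper or cup had been moved, but I did not measure them at the end.

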